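# Load the salve tins into the gated holder

### The job

Slide the holder's gate all the way open, then stack the four salve tins on its seat from largest to smallest, one at a time, largest at the bottom, each sitting flat inside the rim of the one below. Then slide the gate fully shut over the stack and let go; leave the bottle, the carton and the brush where they are.

Things in the scene. Friction and masses are not known exactly. Their poses are not given: they have to be found in the camera images.
- tin_a: The largest of the four tins: round flat salve tin, bare aluminium with a white paper band and a recessed lid: 68 mm in diameter, 24 mm high overall, about 110 g. The lid is a flat recess 63 mm across and 3 mm deep inside a rim 2.5 mm thick; its floor is 21 mm above the tin's underside. The lowest 3 mm of the foot taper in by 2.5 mm all round. Origin: centre of the underside, z up; yaw means nothing.
- tin_b: The second largest of the four tins: round flat salve tin, bare aluminium with a white paper band and a recessed lid: 58 mm in diameter, 22 mm high overall, about 80 g. The lid is a flat recess 53 mm across and 3 mm deep inside a rim 2.5 mm thick; its floor is 19 mm above the tin's underside. The lowest 3 mm of the foot taper in by 2.5 mm all round. Origin: centre of the underside, z up; yaw means nothing.
- tin_c: The third of the four tins: round flat salve tin, bare aluminium with a white paper band and a recessed lid: 48 mm in diameter, 22 mm high overall, about 55 g. The lid is a flat recess 43 mm across and 3 mm deep inside a rim 2.5 mm thick; its floor is 19 mm above the tin's underside. The lowest 3 mm of the foot taper in by 2.5 mm all round. Origin: centre of the underside, z up; yaw means nothing.
- tin_d: The smallest of the four tins: round flat salve tin, bare aluminium with a white paper band and a recessed lid: 38 mm in diameter, 21 mm high overall, about 35 g. The lid is a flat recess 33 mm across and 3 mm deep inside a rim 2.5 mm thick; its floor is 18 mm above the tin's underside. The lowest 3 mm of the foot taper in by 2.5 mm all round. Origin: centre of the underside, z up; yaw means nothing.
- holder: Steel tin holder, fixed to the bench: an 8 mm thick foot plate with a round seat (a collar 74 mm inside, 82 mm outside, standing 4 mm above the plate). Origin: under the centre of the seat, at bench height; the seat's floor is at z = 8 mm; z up. The plate reaches 50 mm to -x and 55 mm to either side (y) of the seat. A rail along the holder's y stands at x = +98 mm, 105 mm high, from y = -68 to +173 mm, on two posts; the gate rides on it.
- gate (a joint): Travel in m of the holder's sliding gate along the holder's +y: 0 = shut (gate over the seat), 0.13 = fully open (stop). It needs about 3 N and stays where it is left. The gate is an aluminium strip 32 mm wide, reaching from the rail over the seat to x = -82 mm in the holder's frame, underside 96 mm and top 102 mm above the bench; the finished stack is 88 mm high and passes beneath it.
- gate_knob (a point): Point on the axis of the gate's upright black knob, 20 mm above the strip, 122 mm above the bench. The knob is 18 mm in diameter, 35 mm tall (102 to 137 mm above the bench), 20 mm to -x of the seat's centre line in the holder's frame; axes parallel to the holder's. It moves with the gate.
- bottle: Bystander: white bottle, 60 mm in diameter, 150 mm tall, standing. Origin: centre of the underside.
- carton: Bystander: plain cardboard carton, 55 x 80 x 70 mm high. Origin: centre of the underside.
- brush: Bystander: small wooden-handled hand brush, about 200 mm long and 42 mm wide, lying on the bench between robot and holder, lengthwise along its x. Origin: underside, near its middle.
Mind the look-alikes: they are no part of the job. What is shaped like the tin_d but pink is not meant.

How it is judged:
By the outcome, as a careful person would: the job done as asked, in the order asked, and still so for the second after the job is handed in, with the robot touching nothing.
It also fails if it takes over 144 s, if anything falls off the work surface, if the arm or the gripper's body presses on something with over 40 N, if the wrist force passes 120 N, or if a joint passes its speed limit or range.

### The arm

A 6-joint arm with a two-finger parallel gripper is mounted at the origin on the work surface. World frame = base frame: x ahead of the robot, y to its left, z up, the work surface at z = 0. Lengths are in m, angles in degrees, forces in N, time in s.
With the tool pointing down it reaches from about 0.325 to 0.9 m from the base axis. Payload 3.5 kg.
Tool frame: the origin (TCP) lies at the very end of the fingers, on their centre line; the grasp point (between the pads) lies 19 mm behind it (bot.pinch_z is the distance from the TCP to the grasp point, in m); z points along the fingers, y is the direction in which the jaws open and shut (so a half turn about z gives the same grasp; the last joint's range is limited). The gripper opens to 85 mm and grips with 20 to 120 N. Pads are 22 mm wide; open, the fingers measure 114 mm over their backs; the gripper's body (76 mm by 85 mm) begins 54 mm behind the grasp point. The pads swing forward as they close: fully open they stand 13 mm farther back than shut.
Start: joints at [68.159, 15.837, -1.513, 72.651, 0, 84.076], TCP at [0.171, 0.601, 0.231] pointing down, gripper open.
Joint ranges: [-178.77, 178.77], [-48.84, 107.48], [-61.69, 71.31], [-111.58, 123.2], [-90, 87.43], [-180, 180]. Speed limits (degrees/s): [147.25, 147.25, 180, 180, 180, 180].

### API

Orientations are given as a 3x3 rotation matrix whose columns are the frame's x, y, z axes.
In Python, from bench import bot gives the robot as it stands.
- The arm moves only by the tool step_arm, never from a script. Its argument "deltas" is a list of rows, each a list of 3 entries, a list of its own where there are three numbers: the opening, from 0 (shut) to 1 (fully open), then the shift along the tool's x, y, z normalised to -1 to 1, where 1 is 250 mm, then the turn, a rotation vector about the tool's x, y, z normalised to -1 to 1, where 1 is pi rad. A call has 1 to 20 rows; each row is the pose to reach, as a shift and turn from the pose commanded when the call began, along the tool's axes at that moment, turning the shorter way round; what a row does not reach only later rows make up. A row lasts 1/10 s, in which the tool goes at most 50 mm and 8.59 degrees, less where a joint would pass 70% of its speed; a pose out of reach is approached as far as the arm can. A call with a number of a shift or a turn outside -1 to 1 is refused whole. A call with a gripper value outside its range is refused whole. The fingers move at their own pace and stop on an object; "squeeze" is the grip in N (left out, the last holds). Time passes only in rows, so rows that repeat a pose let the fingers close. It gives the time, the measured TCP pose, the force and the opening at its end, in the units of the state.
- bot.sense(): the state, without advancing time (a new reading comes with each control period).
- bot.camera(name): name is "scene" or "side" or "wrist"; returns a dict with "frame" (400x640x3 uint8, red, green, blue), "mtx" (3x3 intrinsics, pixels), "camera_from_world" (4x4, takes a point from world to camera coordinates); the wrist camera has in their place "hand_eye" (4x4, takes a point from camera to tool coordinates, whose origin is the TCP and whose axes are the flange's). Camera axes: x right, y down, z forward; pixel columns grow to the right and rows downward; lengths in m; the calibration is good to about 2 mm. The wrist camera is an equidistant fisheye: a pixel r from the principal point sees the ray r / f radians off the axis. A picture is of the moment at which its call begins: read the wrist's pose just before it. There is no depth.
- bot.close_job(): hands the job in, once; it reports no verdict.
Trained networks look in the newest picture that a camera, given by its name, has taken for a name from the list of things; names that differ only in an ending like _2 or _b are one class to them, and where a whole thing is asked for, a point or a joint stands for the part that bears it (a point fixed in the world has none). Each returns a list of dicts, best first, with "score" (0 to 1); they miss things now and then, are a little off and sometimes report something else, mostly with a low value. They report only what shows in the picture. A call takes as long as a camera call. They do not tell look-alikes from the thing itself.
- bot.search_frame(camera, thing): "location" ([column, row] in pixels, amid what is visible of it).
- bot.trace(camera, thing): "mask" (400x640 bool, what is visible of it) and "location" ([column, row] in pixels, amid what is visible of it).
The state is a dict: "time": time; "joint_positions": joint angles; "qvel": joint speeds; "tau": joint torques, N m; "ee_pos": TCP position; "eef_rot": TCP orientation; "force": force on the tool from outside, world axes, zero at the start; "ft_torque": the same for the moment, N m; "opening": opening from 0.0 (shut) to 1.0 (fully open).
Only numpy, scipy, OpenCV 4.12 (cv2) and the standard library are available. Lean on these libraries where they do the work, as an engineer would, in place of code of your own. Each camera call takes 0.05 s, during which the arm holds its last target.

## Working session

There is one attempt and no reset: what is moved stays moved. The work goes in short steps, Python scripts to look and compute and a tool call to move; the robot and the scene stay as the last step left them, time stands still between calls to the robot, and variables do not carry over. Pictures are saved under pics/ and viewed, and the job is handed in when it is done.

Besides the shell and the picture viewer there is one more tool, called after "Request:" as a command line: name --argument value ..., lists and objects as JSON in quotes. step_arm: Moves the arm, as the interface text tells. Scaled input: -1 to 1 covers 250 mm each way for a shift and pi rad each way for a turn. Its arguments: {"type":"object","properties":{"deltas":{"type":"array","items":{"type":"array"}},"squeeze":{"type":"number"}},"required":["deltas"]}

```bash
ls; mkdir -p pics; python3 - <<'E'
from bench import bot
import cv2,json
s=bot.sense();print(s, bot.pinch_z)
for n in ["scene","side","wrist"]:
    c=bot.camera(n);cv2.imwrite(f"pics/{n}0.png",c["frame"][:,:,::-1])
    print(n,{k:v.tolist() for k,v in c.items() if k!="frame"})
    for t in ["tin_a","tin_b","tin_c","tin_d","holder","gate","gate_knob","bottle","carton","brush"]:
        r=bot.search_frame(n,t)
        print(t,[( [round(float(v)) for v in x["location"]],round(x["score"],2)) for x in r[:6]])
E
```

```text
pics
{'time': 0.0, 'joint_positions': array([ 6.81598114e+01,  1.58799511e+01, -1.59992912e+00,  7.26495812e+01,
       -3.92761731e-04,  8.40762533e+01]), 'qvel': array([-0.01953501, -0.04637459, -0.01375092, -0.03314576,  0.01096681,
        0.11381606]), 'tau': array([ 3.15826619e-04, -4.45507157e+01,  2.95202833e+01,  1.62826153e-02,
        4.27591488e-06,  4.97114563e-07]), 'ee_pos': array([0.17110658, 0.60030113, 0.23012419]), 'eef_rot': array([[-9.61662561e-01,  2.74234248e-01, -8.34223396e-04],
       [ 2.74235423e-01,  9.61660295e-01, -2.09989834e-03],
       [ 2.26375476e-04, -2.24816722e-03, -9.99997447e-01]]), 'force': array([-0.83650031, -0.20957541,  0.16355408]), 'ft_torque': array([-0.02098842,  0.01108606, -0.02003635]), 'opening': 1.0002030103370307} 0.0187
scene {'mtx': [[466.32960786839016, 0.0, 317.81461459239307], [0.0, 466.32960786839016, 197.81264474797575], [0.0, 0.0, 1.0]], 'camera_from_world': [[-0.41609844510318095, 0.9091724955609648, -0.016354121748429803, 0.2529456958458156], [0.542993873838853, 0.23400370960842354, -0.8064737546026977, -0.205102036128
[... 2026 characters left out ...]
628693146, 197.29907702725964], [0.0, 0.0, 1.0]], 'hand_eye': [[0.00050899326635842, -0.9546003587141217, -0.297889066715657, 0.07621214646115602], [0.9999998368667801, 0.00040866795170214963, 0.00039907006774451845, -0.0016576591348340664], [-0.00025921471509180827, -0.29788922124403155, 0.954600410996327, -0.14317028317990976], [0.0, 0.0, 0.0, 1.0]]}
tin_a [([52, 380], 0.82), ([5, 325], 0.51), ([27, 352], 0.45)]
tin_b [([52, 380], 0.82), ([5, 325], 0.51), ([27, 352], 0.45)]
tin_c [([52, 380], 0.82), ([5, 325], 0.51), ([27, 352], 0.45)]
tin_d [([52, 380], 0.82), ([5, 325], 0.51), ([27, 352], 0.45)]
holder []
gate []
gate_knob []
bottle []
carton [([26, 350], 0.17)]
brush [([82, 341], 0.67)]
```

View pics/scene0.png

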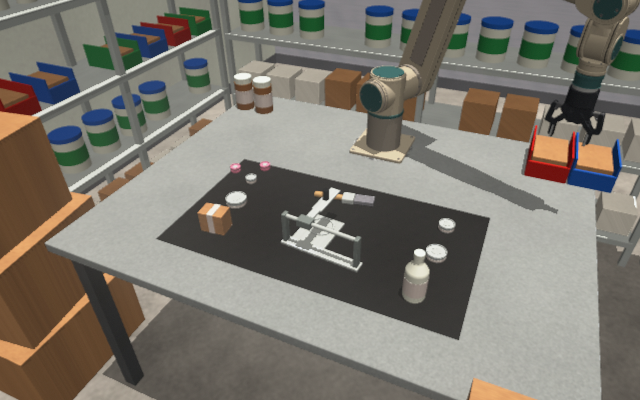

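View pics/side0.png

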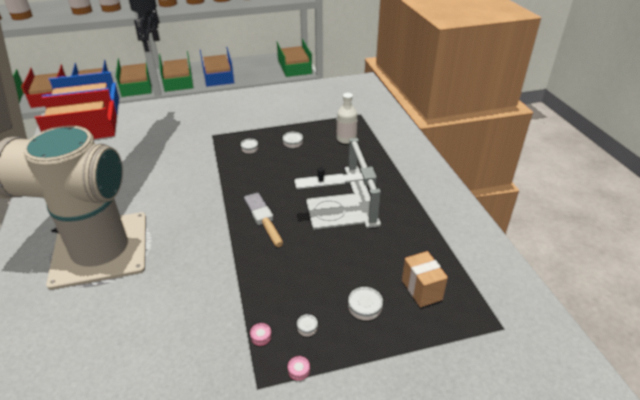

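View pics/wrist0.png

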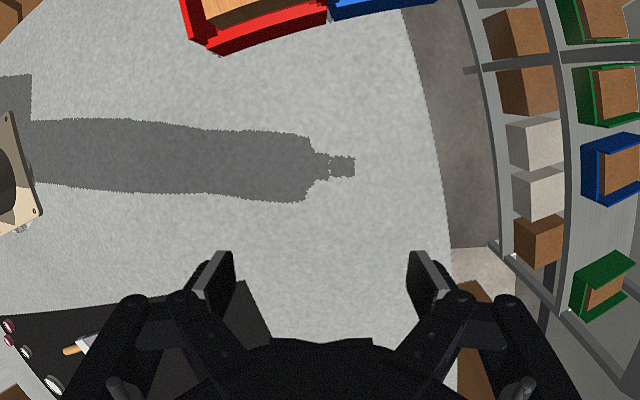

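Side view: white tins at (366,305), (294,143), (250,146), (307,325), and pink look-alikes at (261,333) and (298,367), which I reject. The holder is at (340,200) with the knob at (320,175), and the brush is at (265,220). Next I measure sizes and positions.

```bash
cat > h.py <<'E'
from bench import bot
import numpy as np, cv2
def ray_z(c,px,z):
    K=c["mtx"];T=c["camera_from_world"];R=T[:3,:3];t=T[:3,3]
    o=-R.T@t; d=R.T@np.linalg.inv(K)@np.array([px[0],px[1],1.]); 
    return o+d*(z-o[2])/d[2]
def proj(c,P):
    K=c["mtx"];T=c["camera_from_world"];P=np.atleast_2d(P)
    q=(T[:3,:3]@P.T).T+T[:3,3]; q=(K@q.T).T; return q[:,:2]/q[:,2:]
def tri(cs,pxs):
    A=[];
    for c,p in zip(cs,pxs):
        P=c["mtx"]@c["camera_from_world"][:3]
        A+= [p[0]*P[2]-P[0],p[1]*P[2]-P[1]]
    _,_,v=np.linalg.svd(np.array(A));return v[-1][:3]/v[-1][3]
def cyl_mask(c,x,y,r,h,shape=(400,640)):
    a=np.linspace(0,2*np.pi,60)
    pts=np.vstack([np.c_[x+r*np.cos(a),y+r*np.sin(a),0*a+z] for z in(0,h)])
    hull=cv2.convexHull(proj(c,pts).astype(np.float32))
    return hull
E
python3 - <<'E'
from h import *
from scipy.optimize import minimize
C={n:bot.camera(n) for n in("scene","side")}
for n in C:
    for r in bot.trace(n,"tin_a"):
        m=r["mask"]; ys,xs=np.nonzero(m); col=C[n]["frame"][m].mean(0).round()
        # fit cylinder by moments : center, area
        best=None
        for nm,d,h in(("a",68,24),("b",58,22),("c",48,22),("d",38,21)):
            cen=ray_z(C[n],(xs.mean(),ys.mean()),h/2000)
            hull=cyl_mask(C[n],cen[0],cen[1],d/2000,h/1000)
            hm=cv2.moments(hull); dc=np.array([xs.mean()-hm["m10"]/hm["m00"],ys.mean()-hm["m01"]/hm["m00"]])
            cen2=ray_z(C[n],(xs.mean()+dc[0],ys.mean()+dc[1]),h/2000)
            e=abs(np.log(m.sum()/hm["m00"]))
            if best is None or e<best[0]: best=(e,nm,cen2[:2].round(4),m.sum(),round(hm["m00"]))
        print(n,np.round(r["location"]),round(r["score"],2),col,best)
k=[bot.search_frame(n,"gate_knob")[0]["location"] for n in C]
print("knob",k,tri(list(C.values()),k))
for n in C:
    f=C[n]["frame"]
    if n=="scene": cv2.imwrite("pics/sc_h.png",cv2.resize(f[160:280,190:470],None,fx=2.85,fy=2.85,interpolation=cv2.INTER_CUBIC)[:,:,::-1])
    else: cv2.imwrite("pics/si_h.png",cv2.resize(f[110:250,230:400],None,fx=4,fy=4,interpolation=cv2.INTER_CUBIC)[:,:,::-1])
    if n=="side": cv2.imwrite("pics/si_t.png",cv2.resize(f[240:390,230:460],None,fx=3.4,fy=3.4,interpolation=cv2.INTER_CUBIC)[:,:,::-1])
E
```

```text
scene [446. 225.] 0.78 [184. 185. 179.] (np.float64(0.16426526521283322), 'd', array([0.4002, 0.3324]), np.int64(175), 148)
scene [433. 253.] 0.58 [186. 186. 180.] (np.float64(0.03965241042786144), 'b', array([0.5365, 0.3336]), np.int64(337), 351)
scene [234. 165.] 0.58 [189. 134. 147.] (np.float64(0.15783064619206832), 'd', array([ 0.377 , -0.4395]), np.int64(83), 97)
scene [237. 199.] 0.55 [187. 187. 181.] (np.float64(0.13108548187371377), 'a', array([ 0.5441, -0.328 ]), np.int64(280), 319)
scene [248. 176.] 0.38 [164. 163. 157.] (np.float64(0.04559835528601933), 'd', array([ 0.4146, -0.35  ]), np.int64(100), 105)
side [307. 326.] 0.79 [193. 192. 187.] (np.float64(0.09747944820093578), 'd', array([ 0.4197, -0.3431]), np.int64(327), 360)
side [260. 335.] 0.65 [201. 149. 164.] (np.float64(0.05871485541154342), 'd', array([ 0.3258, -0.3403]), np.int64(355), 376)
side [301. 368.] 0.65 [208. 159. 174.] (np.float64(0.12770064820264346), 'd', array([ 0.3814, -0.4328]), np.int64(381), 433)
side [293. 144.] 0.63 [179. 178. 174.] (np.float64(0.10586782709988427), 'b', array([0.5412, 0.3374]), np.int64(237), 263)
side [250. 148.] 0.5 [172. 171. 166.] (np.float64(0.016268529336100807), 'c', array([0.4037, 0.3399]), np.int64(202), 205)
knob [[319.8, 208.5], [332.9, 178.2]] [ 0.57366092 -0.00249231  0.0970793 ]
```

View pics/sc_h.png

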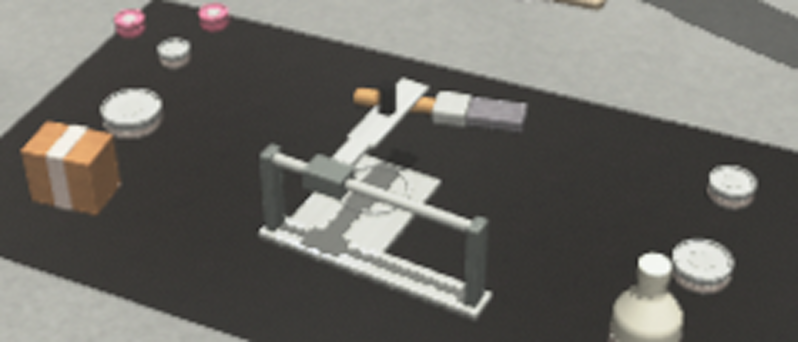

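View pics/si_h.png

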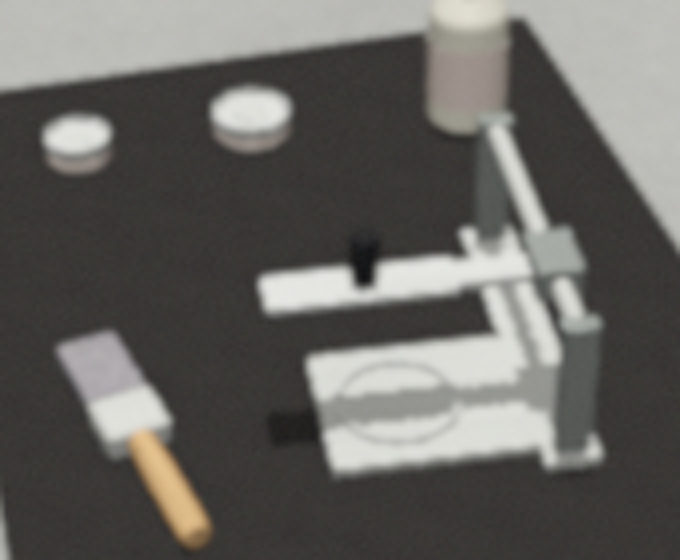

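View pics/si_t.png

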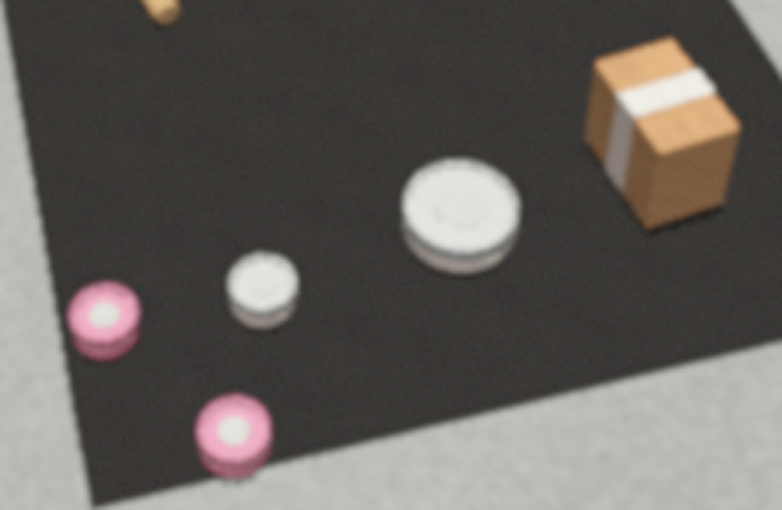

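```bash
cat > fit.py <<'E'
from h import *
from scipy.optimize import least_squares
C={n:bot.camera(n) for n in("scene","side")}
# holder fit: (cam, local pt xyz mm, crop px)
S=lambda u,v:(230+u/4,110+v/4)
D=lambda u,v:(190+u/2.85,160+v/2.85)
obs=[("side",(-50,55,8),S(308,355),0),("side",(-50,-55,8),S(335,472),0),("side",(0,0,12),S(400,402),0),
("side",(98,173,105),S(495,118),0),("side",(98,-68,105),S(583,322),0),("scene",(-50,55,8),D(440,180),0),
("scene",(0,0,12),D(385,188),0),("scene",(98,-68,105),D(268,152),0),("scene",(98,173,105),D(480,225),0),
("side",(-20,0,137),S(363,235),1),("scene",(-20,0,137),D(388,82),1),("side",(-82,0,99),S(261,296),1),("scene",(-82,0,102),D(413,84),1)]
def W(p,l,g):
    x,y,th,gg=p;c,s=np.cos(th),np.sin(th);l=np.array(l)/1000.
    ly=l[1]+g*gg
    return np.array([x+c*l[0]-s*ly,y+s*l[0]+c*ly,l[2]])
def res(p): return np.concatenate([proj(C[n],W(p,l,g))[0]-np.array(q) for n,l,q,g in obs])
r=least_squares(res,[.6,0,0,.06],loss="soft_l1")
print("holder x,y,yaw,gate",r.x[:2].round(4),np.degrees(r.x[2]).round(2),r.x[3].round(4));print(res(r.x).reshape(-1,2).round(1).tolist())
print("knob",W(r.x,(-20,0,122),1))
# tins
guess=dict(a=(.544,-.328,68,24),b=(.539,.335,58,22),c=(.402,.336,48,22),d=(.417,-.347,38,21))
for k,(x,y,d,h) in guess.items():
    tot=[]
    for n in C:
        c=C[n];f=c["frame"].astype(int)
        def render(p,s=4):
            hull=cyl_mask(c,p[0],p[1],d/2000,h/1000)
            m=np.zeros((400*s,640*s),np.uint8);cv2.fillConvexPoly(m,np.round((hull+.5)*s).astype(int),255)
            return cv2.resize(m,(640,400),interpolation=cv2.INTER_AREA)/255.
        lum=f.mean(2)
        u,v=proj(c,[x,y,h/2000])[0].astype(int)
        sl=np.s_[v-22:v+23,u-25:u+26]
        t=np.clip((lum[sl]-60)/80,0,1)
        if n=="scene" : t=t
        best=min(((np.abs(render((x+dx,y+dy))[sl]-t).sum(),x+dx,y+dy) for dx in np.arange(-.012,.0121,.002) for dy in np.arange(-.012,.0121,.002)))
        best=min(((np.abs(render((best[1]+dx,best[2]+dy))[sl]-t).sum(),best[1]+dx,best[2]+dy) for dx in np.arange(-.002,.0021,.0005) for dy in np.arange(-.002,.0021,.0005)))
        print(k,n,np.round(best,4))
E
python3 fit.py
```

```text
holder x,y,yaw,gate [ 0.5581 -0.0119] -5.21 0.0064
[[-0.1, 0.6], [-0.3, -0.9], [-0.6, -1.2], [-0.4, -0.6], [0.1, 2.2], [0.1, 0.0], [-4.1, -0.1], [-1.2, -0.7], [1.0, 0.7], [0.2, 0.0], [-0.4, 0.8], [0.7, 0.1], [0.8, -0.8]]
knob [ 0.5387658  -0.00368524  0.122     ]
a scene [ 4.942831e+02  5.435000e-01 -3.280000e-01]
a side [64.0103  0.548  -0.3195]
b scene [4.488863e+02 5.355000e-01 3.335000e-01]
b side [3.624064e+02 5.385000e-01 3.440000e-01]
c scene [3.463811e+02 4.005000e-01 3.355000e-01]
c side [3.694449e+02 4.035000e-01 3.455000e-01]
d scene [ 7.668458e+02  4.150000e-01 -3.490000e-01]
d side [37.1012  0.418  -0.34  ]
```

```bash
cat >> h.py <<'E'
from scipy.spatial.transform import Rotation as Ro
def Rt(psi):
    a=np.radians(psi);y=np.array([np.cos(a),np.sin(a),0]);z=np.array([0,0,-1.]);return np.c_[np.cross(y,z),y,z]
def go(*targets):
    "targets: (x,y,z,psi); prints scaled shift/turn from current pose"
    s=bot.sense();R=s["eef_rot"];p=s["ee_pos"]
    y=R[:,1];print("t",round(s["time"],2),"p",p.round(4),"psi",np.degrees(np.arctan2(y[1],y[0])).round(2),"F",s["force"].round(1),"op",round(s["opening"],3))
    for t in targets:
        sh=R.T@(np.array(t[:3])-p)/.25; tu=(Ro.from_matrix(R.T@Rt(t[3]))).as_rotvec()/np.pi
        print(sh.round(3).tolist(),tu.round(3).tolist(),"rows>=",int(np.ceil(max(np.linalg.norm(sh)*.25/.05,np.linalg.norm(tu)*180/8.59))))
def wrist():
    s=bot.sense();c=bot.camera("wrist");c["R"]=s["eef_rot"];c["p"]=s["ee_pos"];return c
def wray(c,px,z):
    K=c["mtx"];u=np.array([px[0]-K[0,2],px[1]-K[1,2]]);r=np.linalg.norm(u);th=r/K[0,0]
    d=np.r_[np.sin(th)*u/max(r,1e-9),np.cos(th)];H=c["hand_eye"]
    o=c["R"]@H[:3,3]+c["p"];d=c["R"]@H[:3,:3]@d
    return o+d*(z-o[2])/d[2]
def wproj(c,P):
    P=np.atleast_2d(P);H=c["hand_eye"];q=(P-c["p"])@c["R"];q=(q-H[:3,3])@H[:3,:3]
    n=np.linalg.norm(q[:,:2],axis=1);th=np.arctan2(n,q[:,2]);K=c["mtx"]
    return np.c_[K[0,2]+K[0,0]*th*q[:,0]/n,K[1,2]+K[0,0]*th*q[:,1]/n]
E
python3 - <<'E'
from h import *
go((.36,.42,.23,80),(.40,.37,.23,84.8),(.402,.34,.23,84.8))
C={n:bot.camera(n) for n in("scene","side")}
for t,h in(("bottle",.075),("carton",.035),("brush",.01)):
    for n in C:
        r=bot.search_frame(n,t)[0];print(t,n,ray_z(C[n],r["location"],h).round(3))
E
```

```text
t 2.05 p [0.1714 0.601  0.2313] psi 74.08 F [-0.2 -0.  -0.4] op 0.998
[-0.924, -0.489, 0.005] [0.0, 0.0, -0.033] rows>= 6
[-1.133, -0.638, 0.005] [0.0, 0.0, -0.06] rows>= 7
[-1.173, -0.751, 0.005] [0.0, 0.0, -0.06] rows>= 7
bottle scene [0.724 0.315 0.075]
bottle side [0.705 0.306 0.075]
carton scene [ 0.683 -0.328  0.035]
carton side [ 0.686 -0.318  0.035]
brush scene [0.388 0.042 0.01 ]
brush side [0.39  0.018 0.01 ]
```

Request:
step_arm --deltas '[[1, [-0.924, -0.489, 0], [0, 0, -0.033]], [1, [-0.924, -0.489, 0], [0, 0, -0.06]], [1, [-0.924, -0.489, 0], [0, 0, -0.06]], [1, [-0.924, -0.489, 0], [0, 0, -0.06]], [1, [-0.924, -0.489, 0], [0, 0, -0.06]], [1, [-0.924, -0.489, 0], [0, 0, -0.06]], [1, [-0.924, -0.489, 0], [0, 0, -0.06]], [1, [-0.924, -0.489, 0], [0, 0, -0.06]]]' --squeeze 30

```text
time: 3.25
ee_pos: [0.3596, 0.4206, 0.2314]
eef_rot: [[-0.996, 0.089, -0.001], [0.089, 0.996, 0.001], [0.001, 0.001, -1.0]]
force: [-0.7, 0.3, 0.3]
opening: 1.001
```

```bash
python3 - <<'E'
from h import *
go((.47,.18,.25,84.8),(.539,.0,.25,84.8))
c=wrist();cv2.imwrite("pics/w1.png",c["frame"][:,:,::-1])
for r in bot.search_frame("wrist","tin_b"): print(r["location"],r["score"],wray(c,r["location"],.02).round(4))
for r in bot.search_frame("wrist","bottle")[:1]: print("bottle",r["location"],r["score"],wray(c,r["location"],.1).round(4))
E
```

```text
t 3.25 p [0.3596 0.4206 0.2314] psi 84.89 F [-0.7  0.3  0.3] op 1.001
[-0.526, -0.919, -0.075] [0.0, -0.0, 0.0] rows>= 6
[-0.865, -1.612, -0.076] [0.0, -0.0, 0.0] rows>= 10
[266.5, 297.4] 0.96 [0.5332 0.3278 0.02  ]
[256.0, 210.1] 0.91 [0.4027 0.3356 0.02  ]
[9.2, 283.4] 0.88 [ 0.5359 -0.3135  0.02  ]
bottle [270.4, 299.4] 0.54 [0.4797 0.3537 0.1   ]
```

View pics/w1.png

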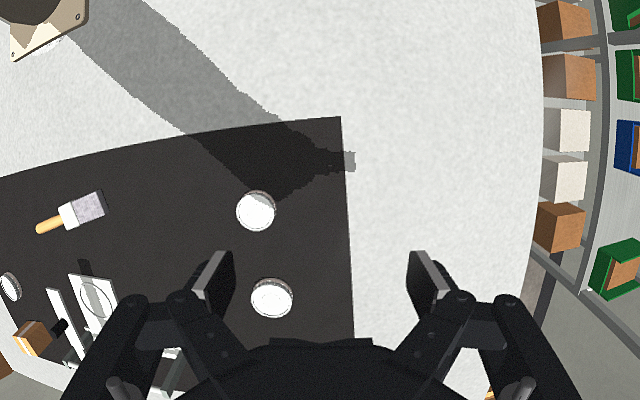

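Wrist view: tin_c is at (256,210) and tin_b at (271,297), with the holder at lower left. Moving on to above the knob.

Request:
step_arm --deltas '[[1, [-0.526, -0.919, -0.075], [0, 0, 0]], [1, [-0.526, -0.919, -0.075], [0, 0, 0]], [1, [-0.526, -0.919, -0.075], [0, 0, 0]], [1, [-0.526, -0.919, -0.075], [0, 0, 0]], [1, [-0.526, -0.919, -0.075], [0, 0, 0]], [1, [-0.526, -0.919, -0.075], [0, 0, 0]]]'

```text
time: 4.0
ee_pos: [0.4719, 0.1774, 0.2507]
eef_rot: [[-0.996, 0.091, 0.002], [0.091, 0.996, -0.001], [-0.002, -0.001, -1.0]]
force: [-1.2, 0.5, 0.4]
opening: 0.997
```

```bash
python3 - <<'E'
from h import *
go((.52,.0,.25,84.8))
E
```

```text
t 4.0 p [0.4719 0.1774 0.2507] psi 84.77 F [-1.2  0.5  0.4] op 0.997
[-0.256, -0.689, 0.004] [-0.0, 0.001, -0.0] rows>= 4
```

Request:
step_arm --deltas '[[0.6, [-0.256, -0.689, 0], [0, 0, 0]], [0.6, [-0.256, -0.689, 0], [0, 0, 0]], [0.6, [-0.256, -0.689, 0], [0, 0, 0]], [0.6, [-0.256, -0.689, 0], [0, 0, 0]], [0.6, [-0.256, -0.689, 0], [0, 0, 0]]]'

```text
time: 4.5
ee_pos: [0.5203, -0.0, 0.2501]
eef_rot: [[-0.996, 0.092, 0.001], [0.092, 0.996, -0.001], [-0.001, -0.001, -1.0]]
force: [0.1, -0.1, -1.0]
opening: 0.601
```

```bash
python3 - <<'E'
from h import *
c=wrist();cv2.imwrite("pics/w2.png",c["frame"][:,:,::-1])
for r in bot.search_frame("wrist","gate_knob")[:2]: print(r["location"],r["score"],wray(c,r["location"],.122).round(4))
go((.539,-.004,.25,84.8))
print(wproj(c,[[.558,-.012,.012],[.539,-.004,.137]]))
E
```

```text
[316.1, 220.5] 0.89 [ 0.5508 -0.0086  0.122 ]
t 4.6 p [0.5189 0.0029 0.2499] psi 84.89 F [-0.1  0.2  0.5] op 0.599
[-0.082, -0.02, -0.0] [0.0, -0.0, 0.0] rows>= 1
[[315.20814307 194.22572319]
 [319.76329836 213.93310837]]
```

View pics/w2.png

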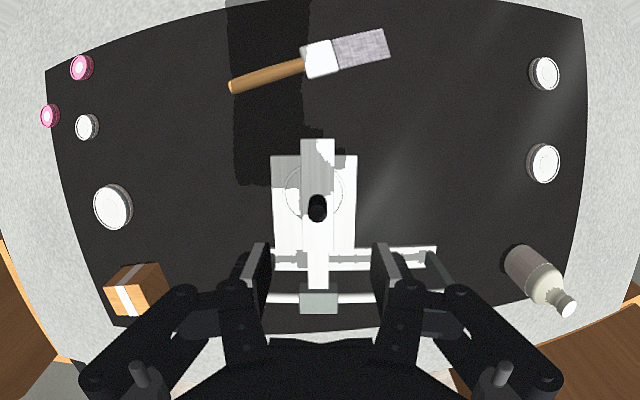

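The wrist view shows the whole scene. The seat is at (314,195) and the knob top at (317,213), both matching my fit. The gate is nearly shut, so I descend on the knob.

Request:
step_arm --deltas '[[0.6, [-0.082, -0.025, 0], [0, 0, 0]], [0.6, [-0.082, -0.025, 0.3], [0, 0, 0]], [0.6, [-0.082, -0.025, 0.57], [0, 0, 0]], [0.6, [-0.082, -0.025, 0.57], [0, 0, 0]], [0.6, [-0.082, -0.025, 0.57], [0, 0, 0]], [0.0, [-0.082, -0.025, 0.57], [0, 0, 0]], [0.0, [-0.082, -0.025, 0.57], [0, 0, 0]], [0.0, [-0.082, -0.025, 0.57], [0, 0, 0]], [0.0, [-0.082, -0.025, 0.57], [0, 0, 0]], [0.0, [-0.082, -0.025, 0.57], [0, 0, 0]]]' --squeeze 30

```text
time: 5.6
ee_pos: [0.5414, -0.0054, 0.1107]
eef_rot: [[-0.996, 0.089, 0.006], [0.089, 0.996, 0.001], [-0.006, 0.001, -1.0]]
force: [-0.4, 2.7, 7.0]
opening: 0.204
```

```bash
python3 - <<'E'
from h import *
c=wrist();cv2.imwrite("pics/w3.png",c["frame"][:,:,::-1])
go()
E
```

```text
t 5.65 p [ 0.5413 -0.0054  0.1107] psi 84.9 F [-0.6  1.9  6.8] op 0.202
```

View pics/w3.png

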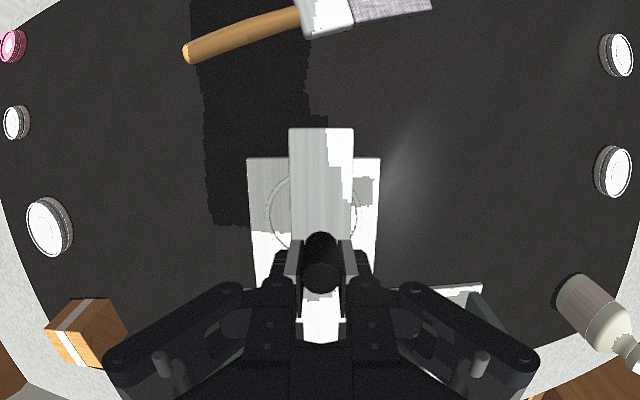

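Request:
step_arm --deltas '[[0, [0, 0.06, 0], [0, 0, 0]], [0, [0, 0.12, 0], [0, 0, 0]], [0, [0, 0.18, 0], [0, 0, 0]], [0, [0, 0.24, 0], [0, 0, 0]], [0, [0, 0.3, 0], [0, 0, 0]], [0, [0, 0.36, 0], [0, 0, 0]], [0, [0, 0.4, 0], [0, 0, 0]], [0, [0, 0.44, 0], [0, 0, 0]], [0, [0, 0.46, 0], [0, 0, 0]], [0, [0, 0.46, 0], [0, 0, 0]], [0, [0, 0.46, 0], [0, 0, 0]]]'

```text
time: 6.75
ee_pos: [0.5516, 0.1092, 0.1107]
eef_rot: [[-0.996, 0.089, 0.006], [0.089, 0.996, 0.001], [-0.006, 0.001, -1.0]]
force: [0.4, 1.2, 7.7]
opening: 0.199
```

Request:
step_arm --deltas '[[0, [0, 0.01, 0], [0, 0, 0]], [0, [0, 0.02, 0], [0, 0, 0]], [0, [0, 0.024, 0], [0, 0, 0]], [0, [0, 0.024, 0], [0, 0, 0]]]'

```text
time: 7.15
ee_pos: [0.5521, 0.1142, 0.1108]
eef_rot: [[-0.996, 0.09, 0.006], [0.09, 0.996, -0.001], [-0.006, -0.001, -1.0]]
force: [-1.0, -1.8, 6.7]
opening: 0.197
```

Request:
step_arm --deltas '[[0, [0, 0.006, 0], [0, 0, 0]], [0, [0, 0.006, 0], [0, 0, 0]]]'

```text
time: 7.35
ee_pos: [0.5522, 0.1156, 0.1107]
eef_rot: [[-0.996, 0.09, 0.006], [0.09, 0.996, -0.002], [-0.006, -0.001, -1.0]]
force: [-0.2, -1.6, 6.9]
opening: 0.199
```

Request:
step_arm --deltas '[[0, [0, 0.006, 0], [0, 0, 0]], [0, [0, 0.006, 0], [0, 0, 0]]]'

```text
time: 7.55
ee_pos: [0.5523, 0.1171, 0.1107]
eef_rot: [[-0.996, 0.09, 0.006], [0.09, 0.996, -0.001], [-0.006, -0.001, -1.0]]
force: [-1.0, -2.0, 6.8]
opening: 0.199
```

Request:
step_arm --deltas '[[0, [0, 0.008, 0], [0, 0, 0]], [0, [0, 0.008, 0], [0, 0, 0]]]'

```text
time: 7.75
ee_pos: [0.5523, 0.1178, 0.1107]
eef_rot: [[-0.996, 0.09, 0.005], [0.09, 0.996, -0.005], [-0.006, -0.004, -1.0]]
force: [-1.9, -5.1, 7.6]
opening: 0.2
```

Request:
step_arm --deltas '[[0, [0, 0.006, 0], [0, 0, 0]], [0, [0, 0.006, 0], [0, 0, 0]]]'

```text
time: 7.95
ee_pos: [0.5524, 0.1179, 0.1107]
eef_rot: [[-0.996, 0.091, 0.005], [0.091, 0.996, -0.008], [-0.006, -0.007, -1.0]]
force: [-1.7, -9.7, 8.0]
opening: 0.196
```

Request:
step_arm --deltas '[[0, [0, 0.006, 0], [0, 0, 0]], [0, [0, 0.006, 0], [0, 0, 0]]]'

```text
time: 8.15
ee_pos: [0.5524, 0.1179, 0.1107]
eef_rot: [[-0.996, 0.092, 0.005], [0.092, 0.996, -0.011], [-0.006, -0.011, -1.0]]
force: [-1.5, -13.5, 8.2]
opening: 0.199
```

Request:
step_arm --deltas '[[0, [0, -0.016, 0], [0, 0, 0]], [0.5, [0, -0.016, 0], [0, 0, 0]], [0.6, [0, -0.016, 0], [0, 0, 0]], [0.6, [0, -0.016, 0], [0, 0, 0]], [0.6, [0, -0.016, -0.2], [0, 0, 0]], [0.8, [0, -0.016, -0.4], [0, 0, 0]], [1, [0, -0.016, -0.6], [0, 0, 0]], [1, [0, -0.016, -0.6], [0, 0, 0]], [1, [0, -0.016, -0.6], [0, 0, 0]]]'

```text
time: 9.05
ee_pos: [0.551, 0.1191, 0.2593]
eef_rot: [[-0.996, 0.089, 0.004], [0.089, 0.996, 0.0], [-0.004, 0.001, -1.0]]
force: [0.1, -0.2, -0.9]
opening: 1.0
```

```bash
python3 - <<'E'
from h import *
c=wrist();cv2.imwrite("pics/w4.png",c["frame"][:,:,::-1])
cv2.imwrite("pics/s4.png",cv2.resize(bot.camera("side")["frame"][110:260,230:430],None,fx=4,fy=4)[:,:,::-1])
go((.52,-.02,.25,84.8))
E
```

```text
t 9.15 p [0.5489 0.1188 0.256 ] psi 84.9 F [ 0.1 -0.1  0.2] op 1.003
[0.066, -0.563, 0.024] [-0.0, -0.001, 0.001] rows>= 3
```

View pics/w4.png

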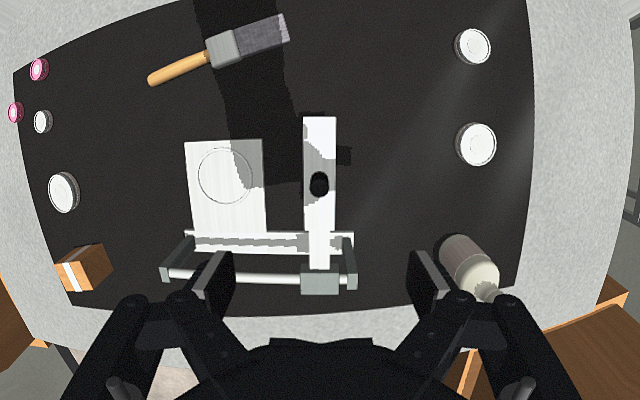

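View pics/s4.png

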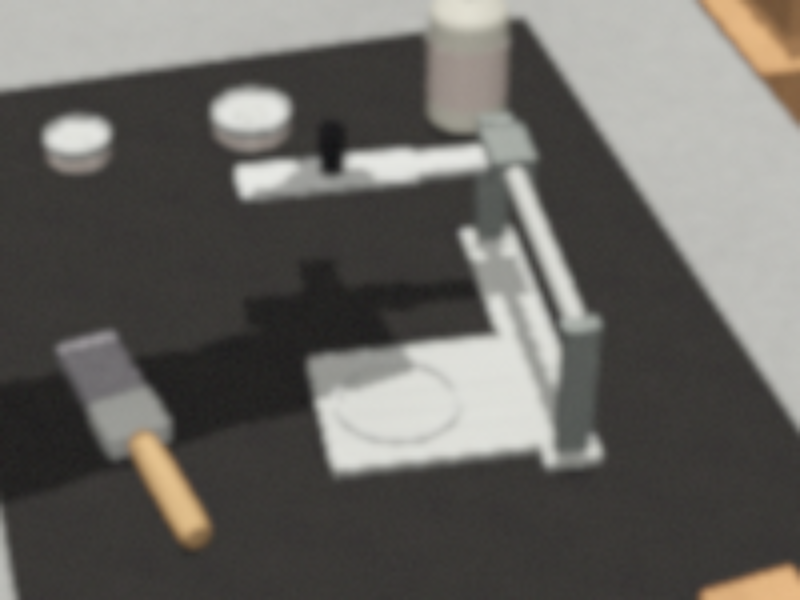

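Gate is at the stop by the far post. Seat shows at (225,176), and the bottle, carton and brush are undisturbed. Moving on to tin_a.

Request:
step_arm --deltas '[[1, [0, -0.92, 0], [0, 0, 0]], [1, [0, -0.92, 0], [0, 0, 0]], [1, [0, -0.92, 0], [0, 0, 0]], [1, [0, -0.92, 0], [0, 0, 0]], [1, [0, -0.92, 0], [0, 0, 0]], [1, [0, -0.92, 0], [0, 0, 0]]]'

```text
time: 9.75
ee_pos: [0.5277, -0.1133, 0.2548]
eef_rot: [[-0.996, 0.094, -0.005], [0.094, 0.996, 0.0], [0.005, 0.0, -1.0]]
force: [-0.3, 0.2, -0.4]
opening: 0.997
```

```bash
cat >> h.py <<'E'
def tinfit(c,x,y,d,h,save=None,half=70,thr=110):
    "fit cylinder silhouette in wrist picture"
    f=c["frame"].astype(float).mean(2)
    u,v=wproj(c,[[x,y,h]])[0].astype(int)
    v0,u0=max(v-half,0),max(u-half,0)
    t=(f[v0:v+half,u0:u+half]>thr).astype(np.uint8)
    t=cv2.morphologyEx(t,cv2.MORPH_CLOSE,np.ones((5,5)))
    a=np.linspace(0,2*np.pi,72)
    def render(p,s=4):
        P=np.vstack([np.c_[p[0]+r*np.cos(a),p[1]+r*np.sin(a),0*a+z] for r,z in((d/2-.0025,0),(d/2,.003),(d/2,h))])
        q=(wproj(c,P)-[u0,v0]+.5)*s
        m=np.zeros((t.shape[0]*s,t.shape[1]*s),np.uint8);cv2.fillConvexPoly(m,np.round(cv2.convexHull(q.astype(np.float32))).astype(int),255)
        return cv2.resize(m,t.shape[::-1],interpolation=cv2.INTER_AREA)/255.
    b=np.array([x,y])
    for st in(.006,.002,.0007):
        b=min((np.abs(render(b+st*np.array([i,j]))-t).sum(),i,j,tuple(b+st*np.array([i,j]))) for i in range(-3,4) for j in range(-3,4))
        e=b[0];b=np.array(b[3])
    if save:
        im=c["frame"][v0:v+half,u0:u+half,::-1].copy();im=cv2.resize(im,None,fx=4,fy=4)
        P=np.c_[b[0]+d/2*np.cos(a),b[1]+d/2*np.sin(a),0*a+h];q=(wproj(c,P)-[u0,v0]+.5)*4
        cv2.polylines(im,[q.astype(int)],True,(0,0,255),1);cv2.imwrite(save,im)
    return b.round(4),"err px",round(e,1),"area",int(t.sum())
E
python3 - <<'E'
from h import *
go((.546,-.323,.16,84.8))
c=wrist()
print(tinfit(c,.546,-.323,.068,.024,"pics/fa0.png"))
E
```

```text
t 9.75 p [ 0.5277 -0.1133  0.2548] psi 84.59 F [-0.3  0.2 -0.4] op 0.997
[-0.154, -0.828, 0.379] [0.0, -0.001, -0.001] rows>= 5
(array([ 0.548 , -0.3277]), 'err px', np.float64(1890.8), 'area', 3626)
```

Request:
step_arm --deltas '[[1, [-0.15, -0.82, 0.36], [0, 0, 0]], [1, [-0.15, -0.82, 0.36], [0, 0, 0]], [1, [-0.15, -0.82, 0.36], [0, 0, 0]], [1, [-0.15, -0.82, 0.36], [0, 0, 0]], [1, [-0.15, -0.82, 0.36], [0, 0, 0]], [1, [-0.15, -0.82, 0.36], [0, 0, 0]], [1, [-0.15, -0.82, 0.36], [0, 0, 0]]]'

```text
time: 10.5
ee_pos: [0.5478, -0.3161, 0.1658]
eef_rot: [[-0.996, 0.089, -0.003], [0.089, 0.996, 0.003], [0.003, 0.003, -1.0]]
force: [-0.2, 1.2, 1.0]
opening: 0.995
```

```bash
python3 - <<'E'
from h import *
c=wrist();go()
b=tinfit(c,.546,-.325,.068,.024,"pics/fa1.png")
print(b); go((*b[0],.06,84.8),(*b[0],.002,84.8))
E
```

```text
t 10.55 p [ 0.5483 -0.3159  0.1667] psi 84.97 F [0.1 0.3 0.2] op 1.001
(array([ 0.548 , -0.3263]), 'err px', np.float64(81.4), 'area', 3987)
t 10.55 p [ 0.5483 -0.3159  0.1667] psi 84.97 F [0.1 0.3 0.2] op 1.001
[-0.003, -0.042, 0.427] [0.001, -0.001, 0.001] rows>= 3
[-0.004, -0.043, 0.659] [0.001, -0.001, 0.001] rows>= 4
```

View pics/fa1.png

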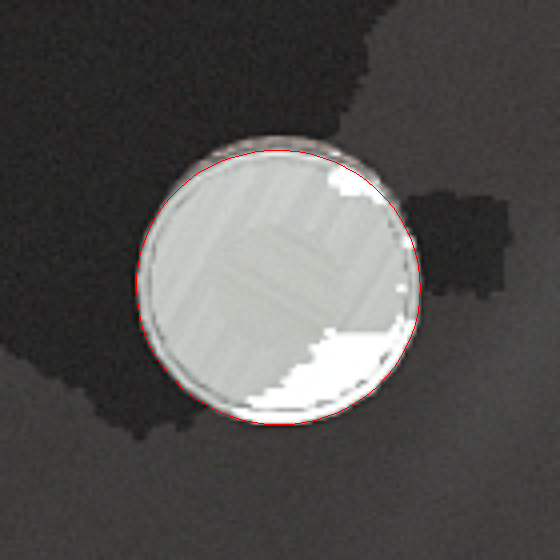

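The fit lies right on the 68 mm rim, so this is tin_a. Grasping it.

Request:
step_arm --deltas '[[1, [-0.003, -0.042, 0.2], [0, 0, 0]], [1, [-0.003, -0.042, 0.4], [0, 0, 0]], [1, [-0.003, -0.042, 0.56], [0, 0, 0]], [1, [-0.003, -0.042, 0.64], [0, 0, 0]], [1, [-0.003, -0.042, 0.655], [0, 0, 0]], [1, [-0.003, -0.042, 0.655], [0, 0, 0]], [0.5, [-0.003, -0.042, 0.655], [0, 0, 0]], [0.5, [-0.003, -0.042, 0.655], [0, 0, 0]], [0.5, [-0.003, -0.042, 0.655], [0, 0, 0]], [0.5, [-0.003, -0.042, 0.655], [0, 0, 0]]]' --squeeze 40

```text
time: 11.55
ee_pos: [0.5505, -0.3293, 0.0069]
eef_rot: [[-0.996, 0.089, 0.005], [0.089, 0.996, -0.002], [-0.005, -0.002, -1.0]]
force: [-0.2, 1.4, 7.0]
opening: 0.771
```

```bash
python3 - <<'E'
from h import *
c=wrist();go();cv2.imwrite("pics/w5.png",c["frame"][:,:,::-1])
E
```

```text
t 11.6 p [ 0.5505 -0.3293  0.0069] psi 84.91 F [-0.1  1.7  7.3] op 0.766
```

View pics/w5.png

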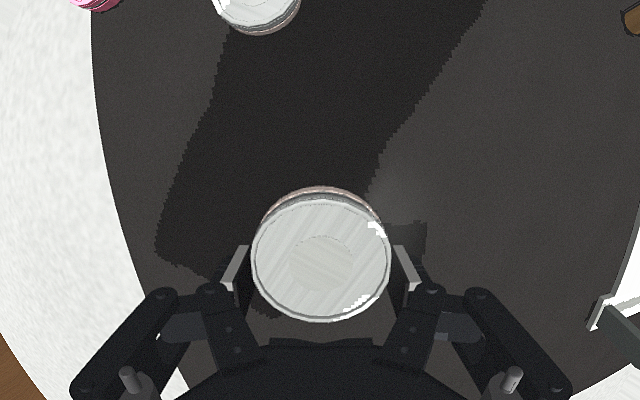

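```bash
python3 - <<'E'
from h import *
c=wrist();go()
print(tinfit(c,.550,-.328,.068,.024,"pics/fa2.png",half=85,thr=120))
print(wray(c,(320,258),.024))
E
```

```text
t 11.65 p [ 0.5505 -0.3293  0.0069] psi 84.91 F [-0.4  2.1  5.6] op 0.768
(array([ 0.5473, -0.3307]), 'err px', np.float64(451.6), 'area', 15304)
[ 0.54238871 -0.33029534  0.024     ]
```

View pics/fa2.png

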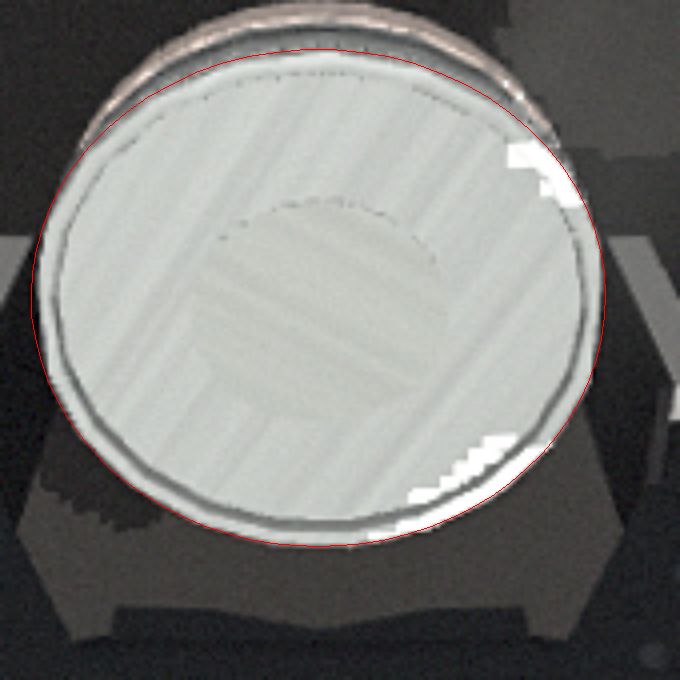

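Request:
step_arm --deltas '[[0.5, [0, 0, -0.1], [0, 0, 0]], [0.5, [0, 0, -0.25], [0, 0, 0]], [0.5, [0, 0, -0.4], [0, 0, 0]], [0.5, [0, 0, -0.5], [0, 0, 0]], [0.5, [0, 0, -0.5], [0, 0, 0]], [0.5, [0, 0, -0.5], [0, 0, 0]]]'

```text
time: 12.25
ee_pos: [0.5488, -0.3289, 0.1301]
eef_rot: [[-0.996, 0.089, 0.002], [0.089, 0.996, -0.002], [-0.002, -0.002, -1.0]]
force: [-0.1, 0.4, -0.6]
opening: 0.769
```

```bash
python3 - <<'E'
from h import *
c=wrist();go((.53,-.15,.16,84.8));cv2.imwrite("pics/w6.png",c["frame"][:,:,::-1])
E
```

```text
t 12.3 p [ 0.5478 -0.3282  0.1285] psi 84.88 F [-0.3  0.1 -1.9] op 0.773
[0.135, 0.703, -0.126] [0.0, -0.0, 0.0] rows>= 4
```

View pics/w6.png

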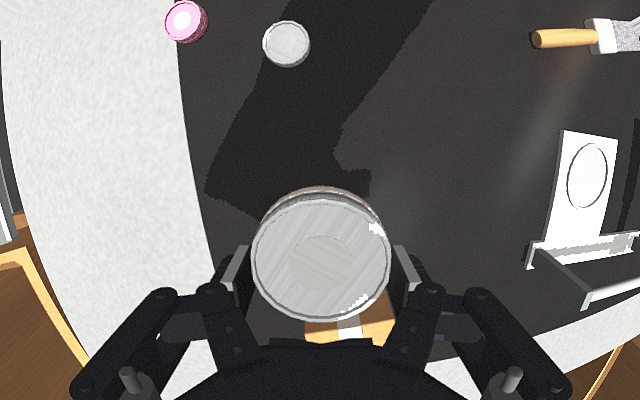

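Request:
step_arm --deltas '[[0.5, [0.1, 0.3, -0.15], [0, 0, 0]], [0.5, [0.135, 0.72, -0.2], [0, 0, 0]], [0.5, [0.135, 0.72, -0.2], [0, 0, 0]], [0.5, [0.135, 0.72, -0.2], [0, 0, 0]], [0.5, [0.135, 0.72, -0.2], [0, 0, 0]], [0.5, [0.135, 0.72, -0.2], [0, 0, 0]], [0.5, [0.135, 0.72, -0.2], [0, 0, 0]]]'

```text
time: 13.0
ee_pos: [0.5301, -0.1465, 0.1774]
eef_rot: [[-0.996, 0.09, -0.002], [0.09, 0.996, 0.0], [0.002, 0.0, -1.0]]
force: [-0.4, -0.7, -1.0]
opening: 0.775
```

```bash
cat >> h.py <<'E'
def ringdraw(c,x,y,r,z,save,half=75,col=(0,0,255)):
    a=np.linspace(0,2*np.pi,72)
    u,v=wproj(c,[[x,y,z]])[0].astype(int);v0,u0=max(v-half,0),max(u-half,0)
    im=cv2.resize(c["frame"][v0:v+half,u0:u+half,::-1],None,fx=4,fy=4,interpolation=cv2.INTER_CUBIC)
    for rr in r:
        q=(wproj(c,np.c_[x+rr*np.cos(a),y+rr*np.sin(a),0*a+z])-[u0,v0]+.5)*4
        cv2.polylines(im,[q.astype(int)],True,col,1)
    cv2.imwrite(save,im)
E
python3 - <<'E'
from h import *
c=wrist();go()
cv2.imwrite("pics/w7.png",c["frame"][:,:,::-1])
ringdraw(c,.559,-.013,(.037,.041),.012,"pics/seat1.png")
E
```

```text
t 13.05 p [ 0.5302 -0.1469  0.1776] psi 84.81 F [ 0.3 -0.1 -0.7] op 0.77
```

View pics/seat1.png

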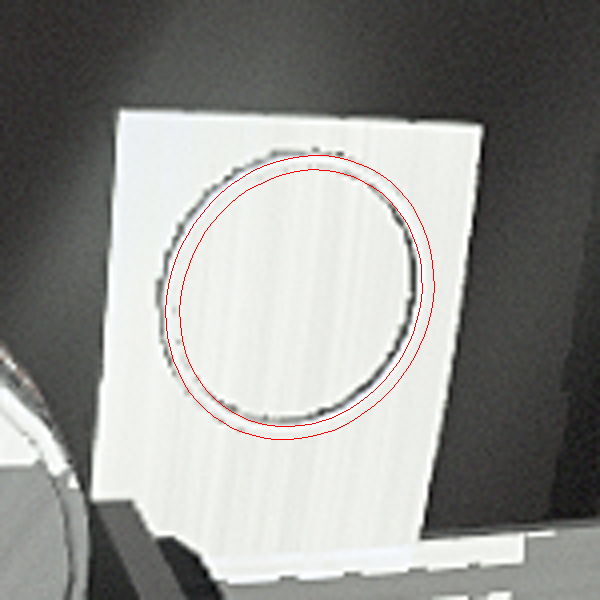

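```bash
python3 - <<'E'
from h import *
c=wrist();go((.561,-.0138,.16,84.8),(.561,-.0138,.03,84.8))
ringdraw(c,.5578,-.0152,(.037,.041),.012,"pics/seat2.png")
E
```

```text
t 13.1 p [ 0.5303 -0.1471  0.1778] psi 84.79 F [-0.  -0.2 -0.3] op 0.772
[-0.074, 0.542, 0.071] [0.0, -0.0, -0.0] rows>= 3
[-0.075, 0.542, 0.591] [0.0, -0.0, -0.0] rows>= 5
```

View pics/seat2.png

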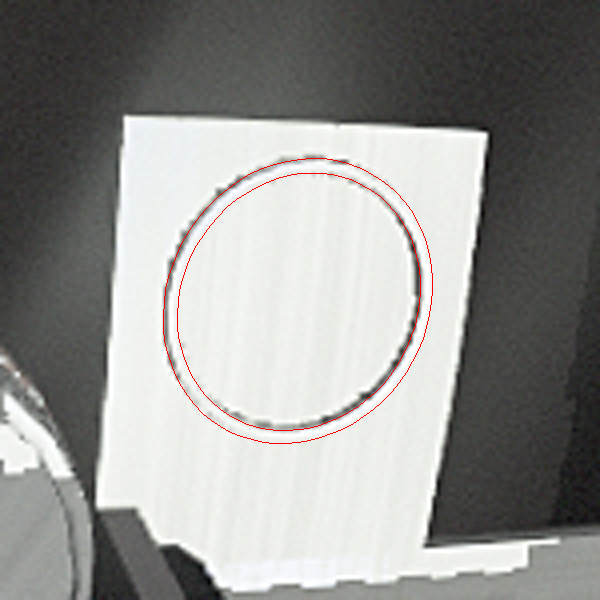

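Collar matches at (.5578,-.0152) in wrist-camera coordinates. Moving over the seat and down.

Request:
step_arm --deltas '[[0.5, [-0.03, 0.2, 0.04], [0, 0, 0]], [0.5, [-0.074, 0.4, 0.07], [0, 0, 0]], [0.5, [-0.074, 0.542, 0.07], [0, 0, 0]], [0.5, [-0.074, 0.542, 0.07], [0, 0, 0]], [0.5, [-0.075, 0.542, 0.2], [0, 0, 0]], [0.5, [-0.075, 0.542, 0.4], [0, 0, 0]], [0.5, [-0.075, 0.542, 0.54], [0, 0, 0]], [0.5, [-0.075, 0.542, 0.58], [0, 0, 0]], [0.5, [-0.075, 0.542, 0.58], [0, 0, 0]], [0.5, [-0.075, 0.542, 0.58], [0, 0, 0]]]'

```text
time: 14.1
ee_pos: [0.5631, -0.0138, 0.0352]
eef_rot: [[-0.996, 0.09, 0.003], [0.09, 0.996, -0.001], [-0.003, -0.0, -1.0]]
force: [0.5, -0.6, -0.2]
opening: 0.767
```

```bash
python3 - <<'E'
from h import *
c=wrist();go((.561,-.0138,.02,84.8));cv2.imwrite("pics/w8.png",c["frame"][:,:,::-1])
E
```

```text
t 14.15 p [ 0.5638 -0.0137  0.0359] psi 84.84 F [-0.   1.1 -0.6] op 0.765
[0.011, -0.001, 0.064] [-0.0, 0.001, 0.0] rows>= 1
```

View pics/w8.png

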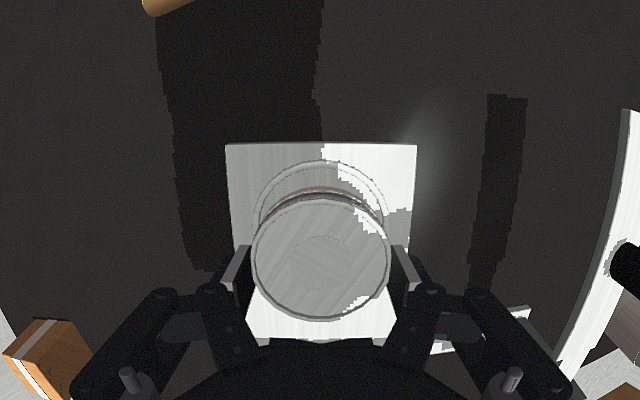

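Request:
step_arm --deltas '[[0.5, [0.009, 0, 0.03], [0, 0, 0]], [0.5, [0.009, 0, 0.06], [0, 0, 0]], [0.5, [0.009, 0, 0.066], [0, 0, 0]], [0.5, [0.009, 0, 0.066], [0, 0, 0]], [0.5, [0.009, 0, 0.066], [0, 0, 0]]]'

```text
time: 14.65
ee_pos: [0.5592, -0.0125, 0.0173]
eef_rot: [[-0.996, 0.089, -0.0], [0.089, 0.996, -0.0], [0.0, -0.0, -1.0]]
force: [-0.2, 0.2, -0.3]
opening: 0.771
```

```bash
python3 - <<'E'
from h import *
c=wrist();go((.561,-.0138,.015,84.8))
ringdraw(c,.5578,-.0152,(.041,.037),.012,"pics/seat3.png",half=90)
E
```

```text
t 14.7 p [ 0.5594 -0.0125  0.0175] psi 84.89 F [-0.1  0.3 -0.3] op 0.771
[-0.007, -0.004, 0.01] [0.0, 0.0, 0.001] rows>= 1
```

View pics/seat3.png

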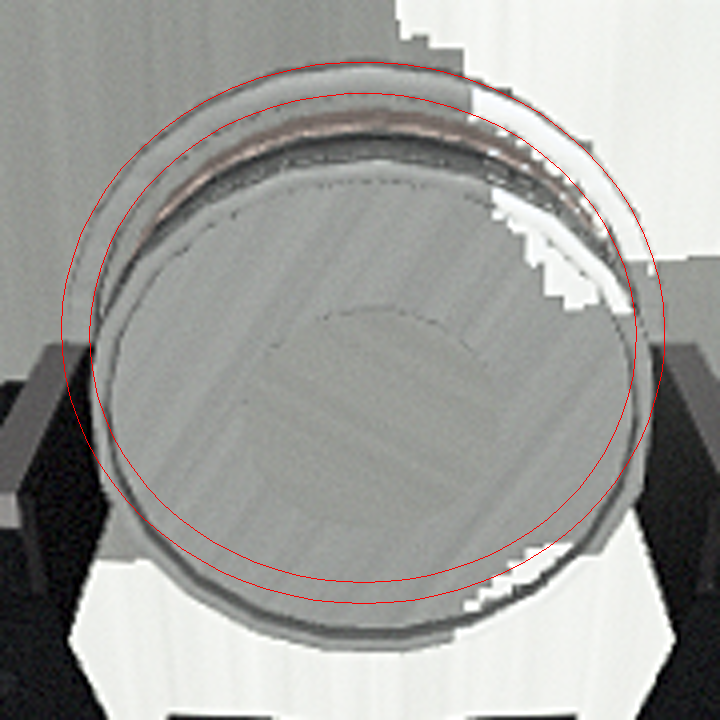

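Request:
step_arm --deltas '[[0.5, [-0.004, -0.002, 0.006], [0, 0, 0]], [0.5, [-0.004, -0.002, 0.012], [0, 0, 0]], [0.5, [-0.004, -0.002, 0.016], [0, 0, 0]], [0.5, [-0.004, -0.002, 0.016], [0, 0, 0]]]'

```text
time: 15.1
ee_pos: [0.5607, -0.0133, 0.0149]
eef_rot: [[-0.996, 0.089, 0.001], [0.089, 0.996, -0.0], [-0.001, -0.0, -1.0]]
force: [-2.8, 0.4, 10.1]
opening: 0.769
```

Request:
step_arm --deltas '[[1, [0, 0, 0], [0, 0, 0]], [1, [0, 0, 0], [0, 0, 0]], [1, [0, 0, 0], [0, 0, 0]], [1, [0, 0, -0.1], [0, 0, 0]], [1, [0, 0, -0.3], [0, 0, 0]], [1, [0, 0, -0.5], [0, 0, 0]], [1, [0, 0, -0.7], [0, 0, 0]], [1, [0, 0, -0.8], [0, 0, 0]], [1, [0, 0, -0.8], [0, 0, 0]], [1, [0, 0, -0.8], [0, 0, 0]]]'

```text
time: 16.1
ee_pos: [0.5604, -0.0133, 0.2135]
eef_rot: [[-0.996, 0.089, 0.001], [0.089, 0.996, -0.0], [-0.001, -0.0, -1.0]]
force: [-0.8, -0.4, -0.2]
opening: 1.0
```

```bash
python3 - <<'E'
from h import *
c=wrist();go((.53,.17,.25,84.8))
ringdraw(c,.5578,-.0152,(.034,),.032,"pics/p_a.png",half=80)
E
```

```text
t 16.15 p [ 0.5594 -0.0131  0.2121] psi 84.88 F [-0.5 -0.4  0.7] op 1.003
[0.183, 0.719, -0.151] [0.0, -0.001, 0.0] rows>= 4
```

View pics/p_a.png

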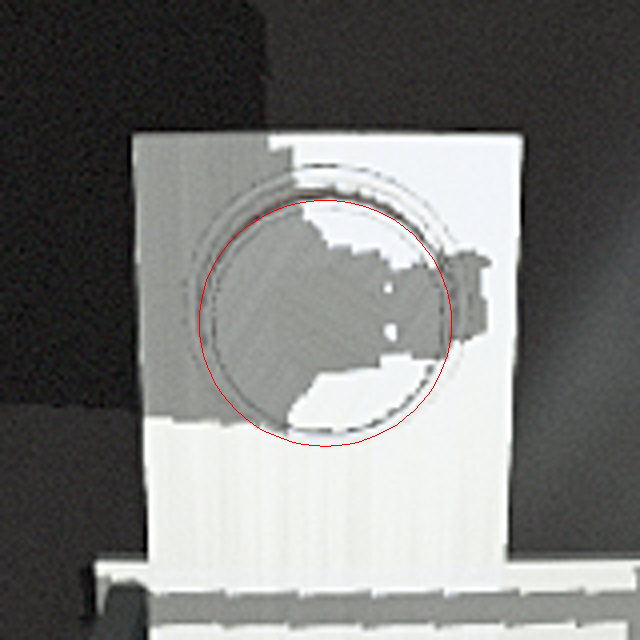

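Tin_a sits concentric in the collar. Next is tin_b.

Request:
step_arm --deltas '[[1, [0.1, 0.9, -0.16], [0, 0, 0]], [1, [0.1, 0.9, -0.16], [0, 0, 0]], [1, [0.1, 0.9, -0.16], [0, 0, 0]], [1, [0.1, 0.9, -0.16], [0, 0, 0]], [1, [0.1, 0.9, -0.16], [0, 0, 0]], [1, [0.1, 0.9, -0.16], [0, 0, 0]]]'

```text
time: 16.75
ee_pos: [0.5542, 0.2165, 0.2514]
eef_rot: [[-0.996, 0.084, -0.003], [0.084, 0.996, 0.0], [0.003, 0.0, -1.0]]
force: [0.7, -0.2, 0.1]
opening: 1.0
```

```bash
python3 - <<'E'
from h import *
go((.537,.335,.17,84.8))
E
```

```text
t 16.75 p [0.5542 0.2165 0.2514] psi 85.17 F [ 0.7 -0.2  0.1] op 1.0
[0.107, 0.467, 0.326] [0.0, -0.001, 0.002] rows>= 3
```

Request:
step_arm --deltas '[[1, [0.1, 0.45, 0.3], [0, 0, 0.002]], [1, [0.1, 0.45, 0.3], [0, 0, 0.002]], [1, [0.1, 0.45, 0.3], [0, 0, 0.002]], [1, [0.1, 0.45, 0.3], [0, 0, 0.002]], [1, [0.1, 0.45, 0.3], [0, 0, 0.002]], [1, [0.1, 0.45, 0.3], [0, 0, 0.002]], [1, [0.1, 0.45, 0.3], [0, 0, 0.002]]]'

```text
time: 17.45
ee_pos: [0.5414, 0.3262, 0.1791]
eef_rot: [[-0.995, 0.097, 0.001], [0.097, 0.995, 0.0], [-0.001, 0.0, -1.0]]
force: [-0.7, -0.3, 0.2]
opening: 1.003
```

```bash
python3 - <<'E'
from h import *
c=wrist()
b=tinfit(c,.537,.335,.058,.022,"pics/fb1.png");print(b)
x,y=b[0];y+=.0016;x+=.001
go((x,y,.05,84.8),(x,y,.003,84.8))
cv2.imwrite("pics/w9.png",c["frame"][:,:,::-1])
E
```

```text
(array([0.539, 0.333]), 'err px', np.float64(61.3), 'area', 2680)
t 17.5 p [0.5414 0.3263 0.1793] psi 84.42 F [ 0.3 -0.4  0.6] op 1.005
[0.01, 0.032, 0.517] [0.0, 0.0, -0.002] rows>= 3
[0.01, 0.032, 0.705] [0.0, 0.0, -0.002] rows>= 4
```

View pics/fb1.png

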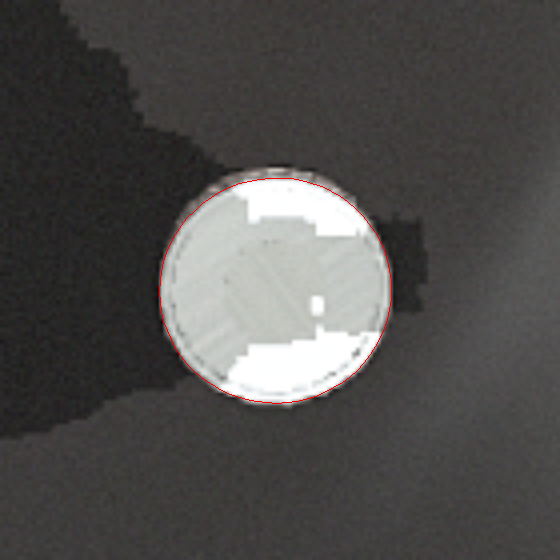

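View pics/w9.png

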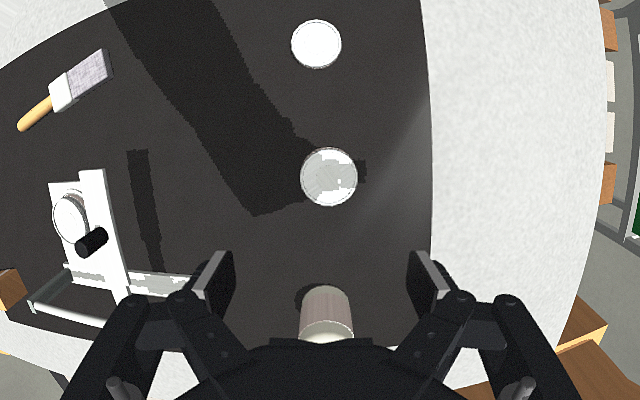

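Request:
step_arm --deltas '[[1, [0.01, 0.032, 0.2], [0, 0, 0]], [1, [0.01, 0.032, 0.4], [0, 0, 0]], [1, [0.01, 0.032, 0.6], [0, 0, 0]], [1, [0.01, 0.032, 0.69], [0, 0, 0]], [1, [0.01, 0.032, 0.7], [0, 0, 0]], [1, [0.01, 0.032, 0.7], [0, 0, 0]], [0.4, [0.01, 0.032, 0.7], [0, 0, 0]], [0.4, [0.01, 0.032, 0.7], [0, 0, 0]], [0.4, [0.01, 0.032, 0.7], [0, 0, 0]], [0.4, [0.01, 0.032, 0.7], [0, 0, 0]]]'

```text
time: 18.5
ee_pos: [0.5412, 0.3363, 0.0066]
eef_rot: [[-0.995, 0.096, 0.005], [0.096, 0.995, 0.001], [-0.005, 0.002, -1.0]]
force: [-0.3, -2.5, 6.1]
opening: 0.66
```

```bash
python3 - <<'E'
from h import *
c=wrist();go()
p=c["p"];b=tinfit(c,p[0]-.001,p[1]-.0015,.058,.022,"pics/fb2.png",half=80,thr=120);print(b, (b[0]-p[:2]).round(4))
E
```

```text
t 18.55 p [0.5412 0.3363 0.0066] psi 84.52 F [-0.8 -1.3  5.2] op 0.658
(array([0.5395, 0.3348]), 'err px', np.float64(392.9), 'area', 11005) [-0.0017 -0.0015]
```

View pics/fb2.png

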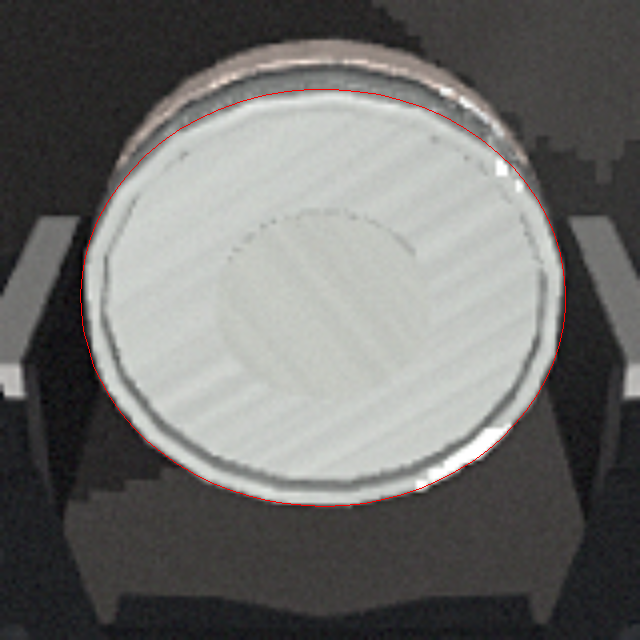

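Request:
step_arm --deltas '[[0.4, [0, 0, -0.1], [0, 0, 0]], [0.4, [0, 0, -0.3], [0, 0, 0]], [0.4, [0, 0, -0.5], [0, 0, 0]], [0.4, [0, 0, -0.7], [0, 0, 0]], [0.4, [0, -0.15, -0.85], [0, 0, 0]], [0.4, [0, -0.35, -0.9], [0, 0, 0]], [0.4, [0, -0.55, -0.9], [0, 0, 0]], [0.4, [0, -0.75, -0.9], [0, 0, 0]], [0.4, [0, -0.9, -0.9], [0, 0, 0]], [0.4, [0, -0.9, -0.9], [0, 0, 0]], [0.4, [0, -0.9, -0.9], [0, 0, 0]]]'

```text
time: 19.65
ee_pos: [0.5176, 0.1108, 0.2297]
eef_rot: [[-0.995, 0.098, 0.002], [0.098, 0.995, 0.001], [-0.002, 0.001, -1.0]]
force: [-0.2, 0.6, -0.5]
opening: 0.656
```

```bash
python3 - <<'E'
from h import *
go((.5595,-.0137,.22,84.8),(.5595,-.0137,.06,84.8))
E
```

```text
t 19.65 p [0.5176 0.1108 0.2297] psi 84.4 F [-0.2  0.6 -0.5] op 0.656
[-0.215, -0.479, 0.039] [0.0, 0.001, -0.002] rows>= 3
[-0.214, -0.48, 0.679] [0.0, 0.001, -0.002] rows>= 5
```

Request:
step_arm --deltas '[[0.4, [-0.1, -0.2, 0.02], [0, 0, -0.002]], [0.4, [-0.18, -0.36, 0.03], [0, 0, -0.002]], [0.4, [-0.214, -0.48, 0.03], [0, 0, -0.002]], [0.4, [-0.214, -0.48, 0.03], [0, 0, -0.002]], [0.4, [-0.214, -0.48, 0.15], [0, 0, -0.002]], [0.4, [-0.214, -0.48, 0.35], [0, 0, -0.002]], [0.4, [-0.214, -0.48, 0.55], [0, 0, -0.002]], [0.4, [-0.214, -0.48, 0.66], [0, 0, -0.002]], [0.4, [-0.214, -0.48, 0.68], [0, 0, -0.002]], [0.4, [-0.214, -0.48, 0.68], [0, 0, -0.002]], [0.4, [-0.214, -0.48, 0.68], [0, 0, -0.002]]]'

```text
time: 20.75
ee_pos: [0.5613, -0.0124, 0.0605]
eef_rot: [[-0.996, 0.088, 0.004], [0.088, 0.996, -0.0], [-0.004, -0.0, -1.0]]
force: [0.6, 0.1, -0.1]
opening: 0.658
```

```bash
python3 - <<'E'
from h import *
c=wrist();go((.5595,-.0137,.038,84.8),(.5595,-.0137,.0345,84.8))
ringdraw(c,.5578,-.0152,(.034,.0315),.032,"pics/pb1.png",half=90)
E
```

```text
t 20.8 p [ 0.5616 -0.0126  0.0609] psi 84.93 F [ 0.  -0.4 -1. ] op 0.661
[0.008, -0.005, 0.091] [-0.0, 0.002, 0.001] rows>= 1
[0.009, -0.005, 0.105] [-0.0, 0.002, 0.001] rows>= 1
```

View pics/pb1.png

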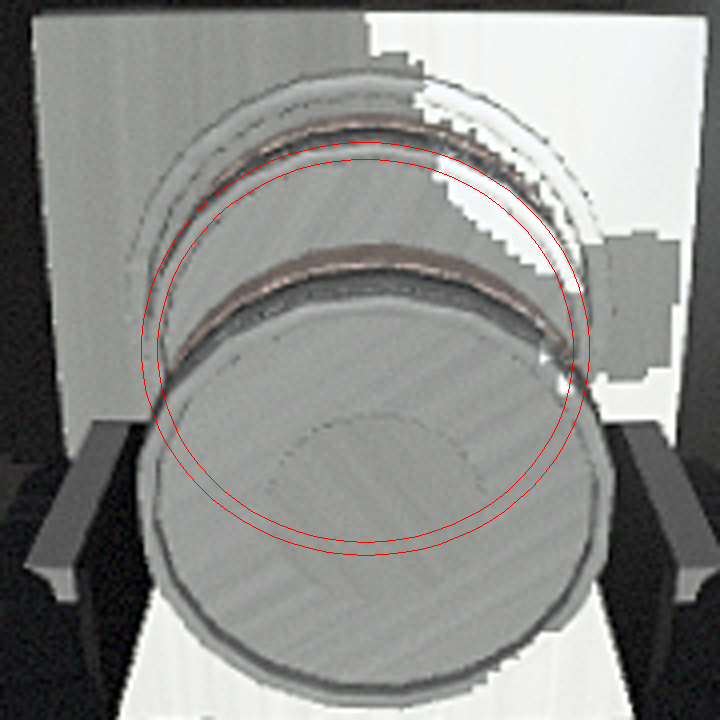

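Request:
step_arm --deltas '[[0.4, [0.006, -0.004, 0.04], [0, 0, 0]], [0.4, [0.006, -0.004, 0.08], [0, 0, 0]], [0.4, [0.006, -0.004, 0.088], [0, 0, 0]], [0.4, [0.006, -0.004, 0.088], [0, 0, 0]], [0.4, [0.006, -0.004, 0.088], [0, 0, 0]]]'

```text
time: 21.3
ee_pos: [0.5574, -0.0139, 0.0361]
eef_rot: [[-0.996, 0.089, -0.0], [0.089, 0.996, 0.0], [0.0, 0.0, -1.0]]
force: [0.1, 0.6, -1.5]
opening: 0.661
```

```bash
python3 - <<'E'
from h import *
c=wrist();go((.5595,-.0137,.0345,84.8))
ringdraw(c,.5578,-.0152,(.034,.0315),.032,"pics/pb2.png",half=90)
E
```

```text
t 21.35 p [ 0.5575 -0.0139  0.0362] psi 84.87 F [ 0.1  0.5 -0.2] op 0.659
[-0.008, 0.001, 0.007] [0.0, -0.0, 0.0] rows>= 1
```

View pics/pb2.png

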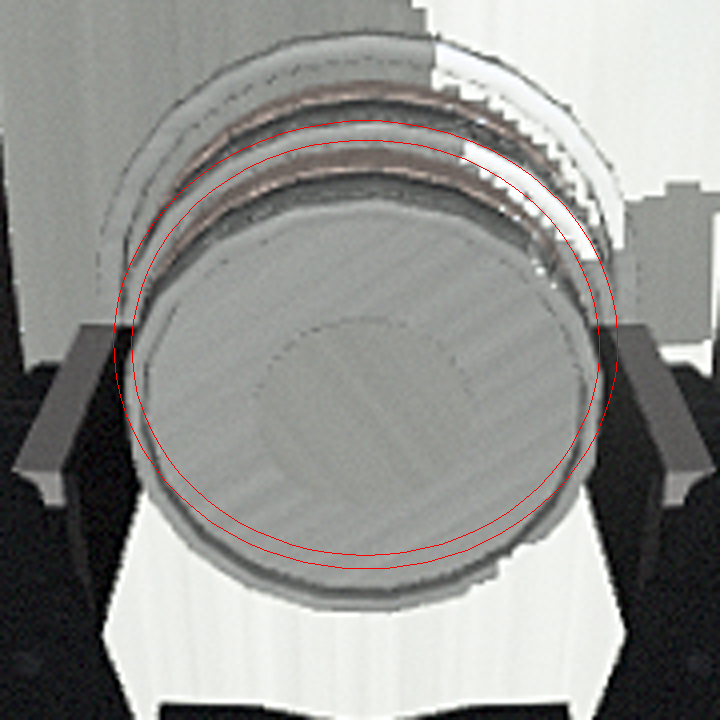

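Request:
step_arm --deltas '[[0.4, [-0.008, 0, 0], [0, 0, 0]], [0.4, [-0.008, 0, 0], [0, 0, 0]], [0.4, [-0.008, 0, 0.006], [0, 0, 0]], [0.4, [-0.008, 0, 0.006], [0, 0, 0]]]'

```text
time: 21.75
ee_pos: [0.56, -0.014, 0.0356]
eef_rot: [[-0.996, 0.089, 0.001], [0.089, 0.996, -0.0], [-0.001, -0.0, -1.0]]
force: [-1.4, -0.2, 4.4]
opening: 0.658
```

```bash
python3 - <<'E'
from h import *
c=wrist();go((.5595,-.0137,.0345,84.8))
ringdraw(c,.5578,-.0152,(.034,.0315),.032,"pics/pb3.png",half=90)
E
```

```text
t 21.8 p [ 0.56   -0.014   0.0356] psi 84.89 F [-2.4 -1.   4.7] op 0.657
[0.002, 0.001, 0.004] [-0.0, 0.0, 0.0] rows>= 1
```

View pics/pb3.png

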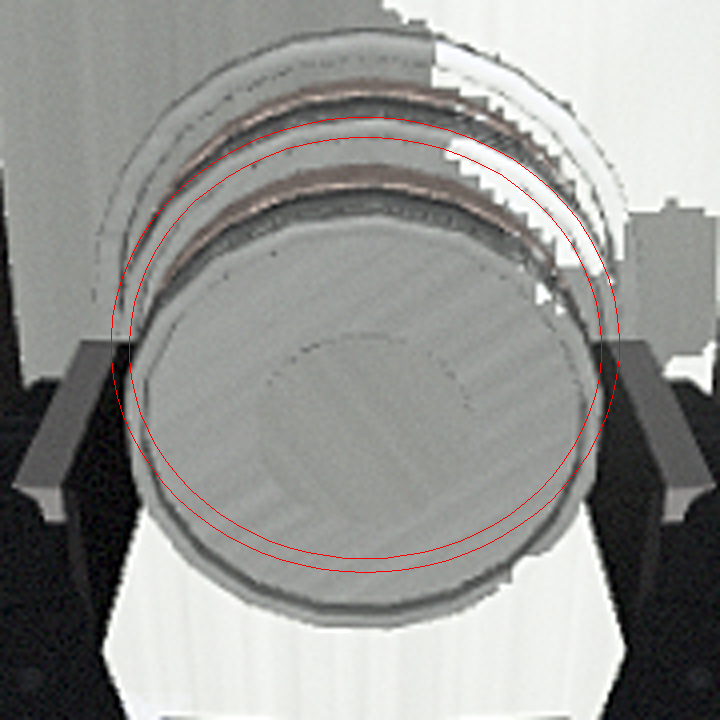

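Contact came at the expected height (z .0356, 4.7 N), with a clear gap to the rim. Releasing.

Request:
step_arm --deltas '[[0.75, [0, 0, 0], [0, 0, 0]], [0.9, [0, 0, 0], [0, 0, 0]], [1, [0, 0, 0], [0, 0, 0]], [1, [0, 0, -0.1], [0, 0, 0]], [1, [0, 0, -0.3], [0, 0, 0]], [1, [0, 0, -0.5], [0, 0, 0]], [1, [0, 0, -0.7], [0, 0, 0]], [1, [0, 0, -0.8], [0, 0, 0]], [1, [0, 0, -0.8], [0, 0, 0]], [1, [0, 0, -0.8], [0, 0, 0]]]'

```text
time: 22.8
ee_pos: [0.5597, -0.014, 0.235]
eef_rot: [[-0.996, 0.089, 0.001], [0.089, 0.996, -0.0], [-0.001, -0.0, -1.0]]
force: [0.2, 0.1, -1.2]
opening: 0.999
```

```bash
python3 - <<'E'
from h import *
c=wrist();go((.43,.19,.24,84.8))
ringdraw(c,.5578,-.0152,(.029,.0265),.051,"pics/p_b.png",half=70)
E
```

```text
t 22.85 p [ 0.5587 -0.0138  0.2336] psi 84.88 F [-0.4 -0.3 -0.3] op 1.001
[0.586, 0.766, -0.024] [0.0, -0.001, 0.0] rows>= 5
```

View pics/p_b.png

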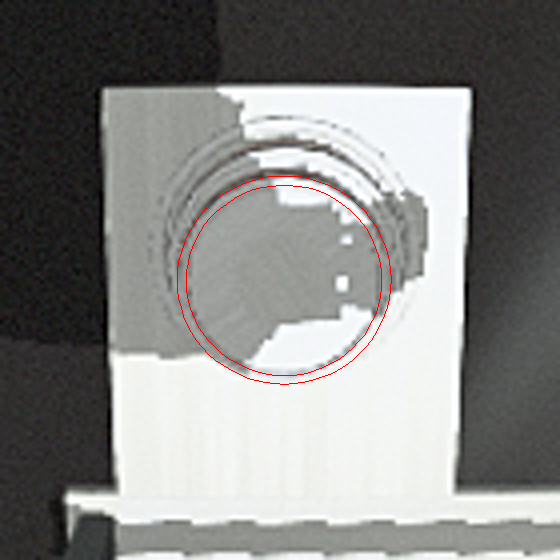

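Tin_b is nested and concentric. Next is tin_c.

Request:
step_arm --deltas '[[1, [0.3, 0.95, -0.03], [0, 0, 0]], [1, [0.3, 0.95, -0.03], [0, 0, 0]], [1, [0.3, 0.95, -0.03], [0, 0, 0]], [1, [0.3, 0.95, -0.03], [0, 0, 0]], [1, [0.3, 0.95, -0.03], [0, 0, 0]], [1, [0.3, 0.95, -0.03], [0, 0, 0]], [1, [0.3, 0.95, -0.03], [0, 0, 0]]]'

```text
time: 23.55
ee_pos: [0.5043, 0.2298, 0.24]
eef_rot: [[-0.996, 0.086, -0.004], [0.086, 0.996, -0.002], [0.004, -0.002, -1.0]]
force: [0.1, -0.2, 0.3]
opening: 0.999
```

```bash
python3 - <<'E'
from h import *
go((.404,.336,.17,84.8))
E
```

```text
t 23.55 p [0.5043 0.2298 0.24  ] psi 85.04 F [ 0.1 -0.2  0.3] op 0.999
[0.435, 0.389, 0.281] [-0.001, -0.001, 0.001] rows>= 4
```

Request:
step_arm --deltas '[[1, [0.43, 0.38, 0.27], [0, 0, 0]], [1, [0.43, 0.38, 0.27], [0, 0, 0]], [1, [0.43, 0.38, 0.27], [0, 0, 0]], [1, [0.43, 0.38, 0.27], [0, 0, 0]], [1, [0.43, 0.38, 0.27], [0, 0, 0]], [1, [0.43, 0.38, 0.27], [0, 0, 0]], [1, [0.43, 0.38, 0.27], [0, 0, 0]], [1, [0.43, 0.38, 0.27], [0, 0, 0]]]'

```text
time: 24.35
ee_pos: [0.4091, 0.3328, 0.1757]
eef_rot: [[-0.996, 0.091, 0.002], [0.091, 0.996, 0.001], [-0.002, 0.001, -1.0]]
force: [0.0, -0.3, -1.0]
opening: 0.999
```

```bash
python3 - <<'E'
from h import *
c=wrist()
b=tinfit(c,.404,.334,.048,.022,"pics/fc1.png");print(b)
x,y=b[0];y+=.0016;x+=.001
go((x,y,.05,84.8),(x,y,.003,84.8))
E
```

```text
(array([0.4053, 0.3333]), 'err px', np.float64(57.3), 'area', 1911)
t 24.4 p [0.4088 0.333  0.1756] psi 84.77 F [ 0.5  0.  -1.4] op 0.999
[0.011, 0.006, 0.502] [0.0, 0.0, -0.0] rows>= 3
[0.012, 0.006, 0.69] [0.0, 0.0, -0.0] rows>= 4
```

View pics/fc1.png

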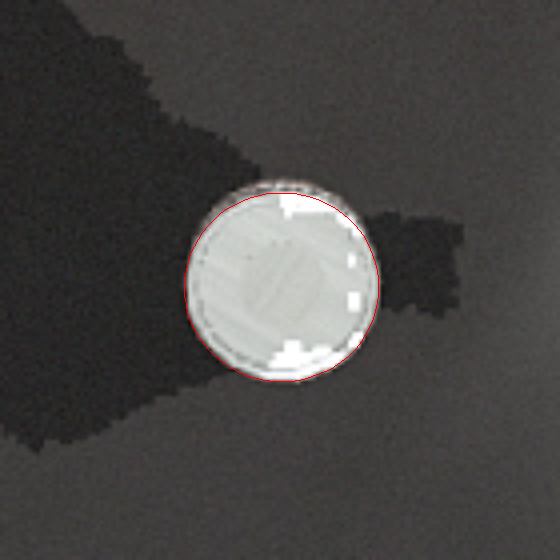

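Request:
step_arm --deltas '[[1, [0.012, 0.006, 0.2], [0, 0, 0]], [0.8, [0.012, 0.006, 0.4], [0, 0, 0]], [0.8, [0.012, 0.006, 0.59], [0, 0, 0]], [0.8, [0.012, 0.006, 0.68], [0, 0, 0]], [0.8, [0.012, 0.006, 0.687], [0, 0, 0]], [0.8, [0.012, 0.006, 0.687], [0, 0, 0]], [0.3, [0.012, 0.006, 0.687], [0, 0, 0]], [0.3, [0.012, 0.006, 0.687], [0, 0, 0]], [0.3, [0.012, 0.006, 0.687], [0, 0, 0]], [0.3, [0.012, 0.006, 0.687], [0, 0, 0]]]'

```text
time: 25.4
ee_pos: [0.4068, 0.3365, 0.0056]
eef_rot: [[-0.996, 0.089, 0.005], [0.089, 0.996, 0.002], [-0.004, 0.003, -1.0]]
force: [0.2, -0.2, 7.4]
opening: 0.545
```

```bash
python3 - <<'E'
from h import *
c=wrist();go()
p=c["p"];b=tinfit(c,p[0]-.001,p[1]-.0015,.048,.022,"pics/fc2.png",half=68,thr=120);print(b, (b[0]-p[:2]).round(4))
E
```

```text
t 25.45 p [0.4068 0.3365 0.0056] psi 84.88 F [-0.1 -1.7  7.1] op 0.543
(array([0.4058, 0.335 ]), 'err px', np.float64(404.1), 'area', 7958) [-0.001  -0.0015]
```

View pics/fc2.png

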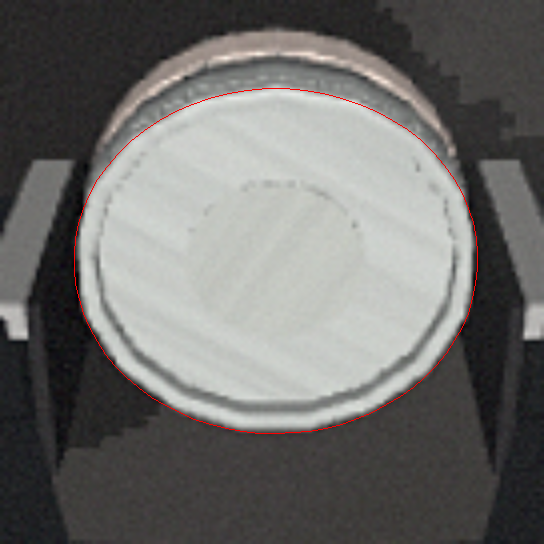

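Request:
step_arm --deltas '[[0.3, [0, 0, -0.1], [0, 0, 0]], [0.3, [0, 0, -0.3], [0, 0, 0]], [0.3, [0, 0, -0.5], [0, 0, 0]], [0.3, [0, 0, -0.7], [0, 0, 0]], [0.3, [-0.1, -0.15, -0.85], [0, 0, 0]], [0.3, [-0.2, -0.35, -0.9], [0, 0, 0]], [0.3, [-0.3, -0.55, -0.9], [0, 0, 0]], [0.3, [-0.4, -0.7, -0.9], [0, 0, 0]], [0.3, [-0.5, -0.9, -0.9], [0, 0, 0]], [0.3, [-0.5, -0.9, -0.9], [0, 0, 0]], [0.3, [-0.5, -0.9, -0.9], [0, 0, 0]]]'

```text
time: 26.55
ee_pos: [0.5103, 0.0974, 0.2291]
eef_rot: [[-0.996, 0.094, 0.002], [0.094, 0.996, -0.0], [-0.002, -0.0, -1.0]]
force: [-1.2, 0.7, 0.1]
opening: 0.545
```

```bash
python3 - <<'E'
from h import *
go((.5588,-.0137,.22,84.8),(.5588,-.0137,.075,84.8))
E
```

```text
t 26.55 p [0.5103 0.0974 0.2291] psi 84.62 F [-1.2  0.7  0.1] op 0.545
[-0.235, -0.424, 0.037] [-0.0, 0.001, -0.001] rows>= 3
[-0.233, -0.424, 0.617] [-0.0, 0.001, -0.001] rows>= 4
```

Request:
step_arm --deltas '[[0.3, [-0.1, -0.2, 0.02], [0, 0, 0]], [0.3, [-0.18, -0.34, 0.03], [0, 0, 0]], [0.3, [-0.232, -0.424, 0.03], [0, 0, 0]], [0.3, [-0.232, -0.424, 0.03], [0, 0, 0]], [0.3, [-0.232, -0.424, 0.15], [0, 0, 0]], [0.3, [-0.232, -0.424, 0.35], [0, 0, 0]], [0.3, [-0.232, -0.424, 0.53], [0, 0, 0]], [0.3, [-0.232, -0.424, 0.615], [0, 0, 0]], [0.3, [-0.232, -0.424, 0.615], [0, 0, 0]], [0.3, [-0.232, -0.424, 0.615], [0, 0, 0]], [0.3, [-0.232, -0.424, 0.615], [0, 0, 0]]]'

```text
time: 27.65
ee_pos: [0.5592, -0.0103, 0.0767]
eef_rot: [[-0.996, 0.088, 0.004], [0.088, 0.996, -0.0], [-0.004, 0.0, -1.0]]
force: [0.1, 0.3, -0.8]
opening: 0.546
```

```bash
python3 - <<'E'
from h import *
go((.5588,-.0137,.056,84.8))
E
```

```text
t 27.65 p [ 0.5592 -0.0103  0.0767] psi 84.94 F [ 0.1  0.3 -0.8] op 0.546
[0.001, -0.014, 0.083] [0.0, 0.001, 0.001] rows>= 1
```

Request:
step_arm --deltas '[[0.3, [-0.004, -0.014, 0.04], [0, 0, 0]], [0.3, [-0.006, -0.014, 0.075], [0, 0, 0]], [0.3, [-0.006, -0.014, 0.08], [0, 0, 0]], [0.3, [-0.006, -0.014, 0.08], [0, 0, 0]], [0.3, [-0.006, -0.014, 0.08], [0, 0, 0]]]'

```text
time: 28.15
ee_pos: [0.5584, -0.0144, 0.0542]
eef_rot: [[-0.996, 0.089, -0.0], [0.089, 0.996, 0.0], [0.0, 0.0, -1.0]]
force: [-0.3, -0.3, -0.7]
opening: 0.544
```

```bash
python3 - <<'E'
from h import *
c=wrist();go((.5588,-.0137,.0525,84.8))
ringdraw(c,.5578,-.0152,(.029,.0265),.051,"pics/pc2.png",half=80)
E
```

```text
t 28.2 p [ 0.5584 -0.0144  0.0543] psi 84.87 F [-0.9 -0.6 -0.7] op 0.543
[-0.001, 0.003, 0.007] [0.0, -0.0, 0.0] rows>= 1
```

View pics/pc2.png

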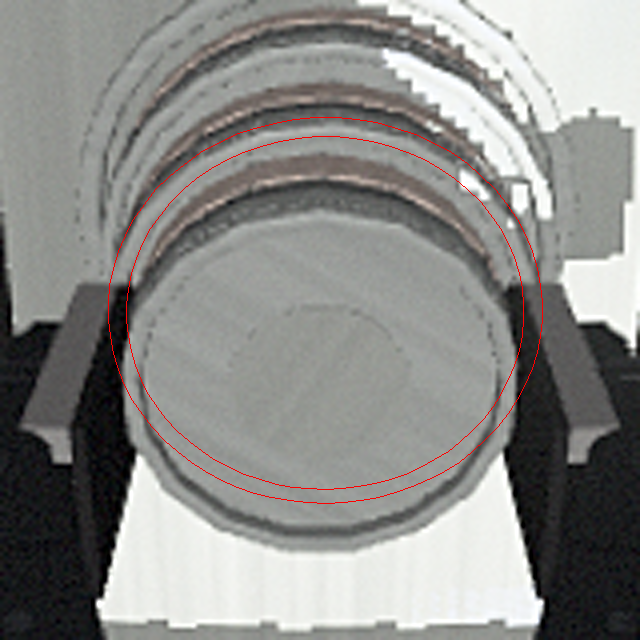

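Request:
step_arm --deltas '[[0.3, [-0.004, 0.002, 0], [0, 0, 0]], [0.3, [-0.004, 0.002, 0], [0, 0, 0]], [0.3, [-0.004, 0.002, 0.007], [0, 0, 0]], [0.3, [-0.004, 0.002, 0.007], [0, 0, 0]]]'

```text
time: 28.6
ee_pos: [0.5599, -0.014, 0.0536]
eef_rot: [[-0.996, 0.089, 0.001], [0.089, 0.996, -0.0], [-0.001, 0.0, -1.0]]
force: [-2.5, -0.8, 5.7]
opening: 0.542
```

```bash
python3 - <<'E'
from h import *
c=wrist();go((.5588,-.0137,.0525,84.8))
ringdraw(c,.5585,-.0152,(.029,.0265),.051,"pics/pc3.png",half=80)
E
```

```text
t 28.65 p [ 0.5599 -0.014   0.0536] psi 84.89 F [-3.   0.1  5.8] op 0.541
[0.005, 0.001, 0.005] [0.0, 0.0, 0.0] rows>= 1
```

View pics/pc3.png

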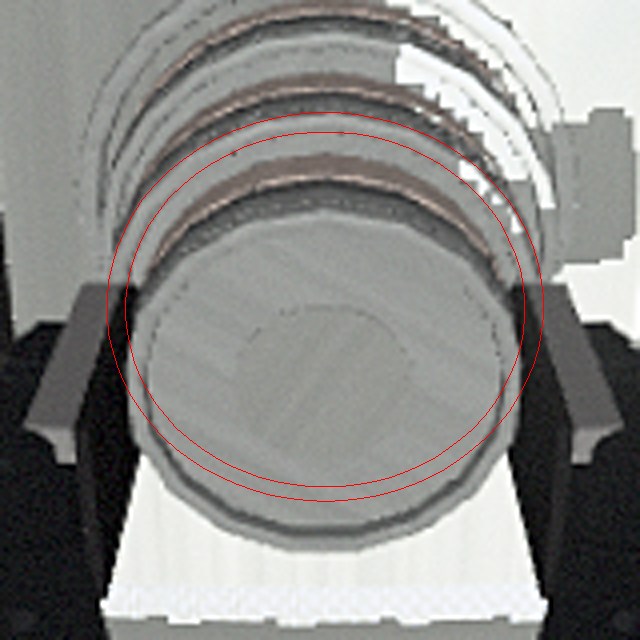

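Contact at the expected .0536 (5.8 N). Releasing.

Request:
step_arm --deltas '[[0.65, [0, 0, 0], [0, 0, 0]], [0.8, [0, 0, 0], [0, 0, 0]], [0.9, [0, 0, 0], [0, 0, 0]], [1, [0, 0, -0.1], [0, 0, 0]], [1, [0, 0, -0.3], [0, 0, 0]], [1, [0, 0, -0.5], [0, 0, 0]], [1, [0, 0, -0.65], [0, 0, 0]], [1, [0, 0, -0.7], [0, 0, 0]], [1, [0, 0, -0.7], [0, 0, 0]], [1, [0, 0, -0.7], [0, 0, 0]]]'

```text
time: 29.65
ee_pos: [0.5586, -0.0139, 0.226]
eef_rot: [[-0.996, 0.089, -0.002], [0.089, 0.996, 0.0], [0.002, 0.0, -1.0]]
force: [-0.9, 0.7, -0.2]
opening: 1.001
```

```bash
python3 - <<'E'
from h import *
c=wrist();go((.43,-.19,.24,84.8))
ringdraw(c,.5585,-.0152,(.024,.0215),.070,"pics/p_c.png",half=70)
E
```

```text
t 29.7 p [ 0.558  -0.0138  0.2251] psi 84.88 F [-0.9  0.1 -0.9] op 1.0
[0.447, -0.748, -0.058] [0.0, -0.001, 0.0] rows>= 5
```

View pics/p_c.png

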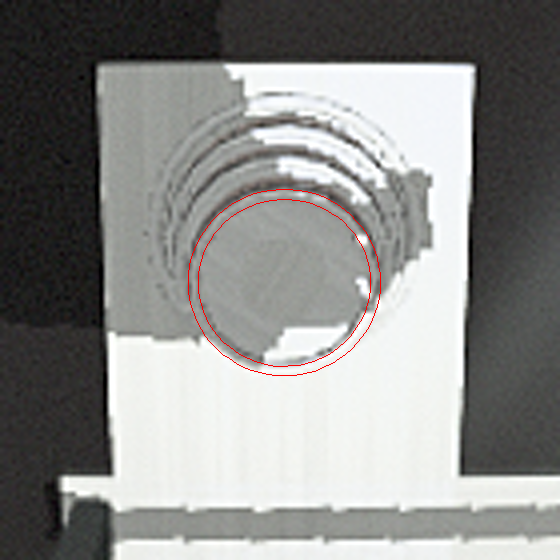

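Tin_c is nested. Next is tin_d, the white one at about (.418,-.344); the pink ones are at (.326,-.340) and (.381,-.434).

Request:
step_arm --deltas '[[1, [0.35, -0.95, -0.06], [0, 0, 0]], [1, [0.35, -0.95, -0.06], [0, 0, 0]], [1, [0.35, -0.95, -0.06], [0, 0, 0]], [1, [0.35, -0.95, -0.06], [0, 0, 0]], [1, [0.35, -0.95, -0.06], [0, 0, 0]], [1, [0.35, -0.95, -0.06], [0, 0, 0]], [1, [0.35, -0.95, -0.06], [0, 0, 0]]]'

```text
time: 30.4
ee_pos: [0.4495, -0.243, 0.2403]
eef_rot: [[-0.996, 0.092, -0.003], [0.092, 0.996, 0.003], [0.003, 0.003, -1.0]]
force: [0.3, -0.2, -0.9]
opening: 1.002
```

```bash
python3 - <<'E'
from h import *
go((.42,-.343,.17,84.8))
E
```

```text
t 30.4 p [ 0.4495 -0.243   0.2403] psi 84.7 F [ 0.3 -0.2 -0.9] op 1.002
[0.08, -0.41, 0.28] [0.001, -0.001, -0.001] rows>= 3
```

Request:
step_arm --deltas '[[0.65, [0.08, -0.4, 0.27], [0, 0, 0]], [0.65, [0.08, -0.4, 0.27], [0, 0, 0]], [0.65, [0.08, -0.4, 0.27], [0, 0, 0]], [0.65, [0.08, -0.4, 0.27], [0, 0, 0]], [0.65, [0.08, -0.4, 0.27], [0, 0, 0]], [0.65, [0.08, -0.4, 0.27], [0, 0, 0]], [0.65, [0.08, -0.4, 0.27], [0, 0, 0]]]'

```text
time: 31.1
ee_pos: [0.4233, -0.3396, 0.1759]
eef_rot: [[-0.996, 0.087, 0.001], [0.087, 0.996, -0.001], [-0.001, -0.001, -1.0]]
force: [-0.7, 0.4, -0.2]
opening: 0.648
```

```bash
python3 - <<'E'
from h import *
c=wrist()
b=tinfit(c,.418,-.346,.038,.021,"pics/fd1.png",half=45);print(b)
x,y=b[0];y+=.0016;x+=.001
go((x,y,.05,84.8),(x,y,.003,84.8))
cv2.imwrite("pics/w10.png",c["frame"][:,:,::-1])
E
```

```text
(array([ 0.4187, -0.348 ]), 'err px', np.float64(69.4), 'area', 1179)
t 31.15 p [ 0.4232 -0.3397  0.176 ] psi 84.99 F [0.1 0.3 0.7] op 0.648
[0.012, -0.027, 0.504] [-0.0, 0.0, 0.001] rows>= 3
[0.013, -0.027, 0.692] [-0.0, 0.0, 0.001] rows>= 4
```

View pics/fd1.png

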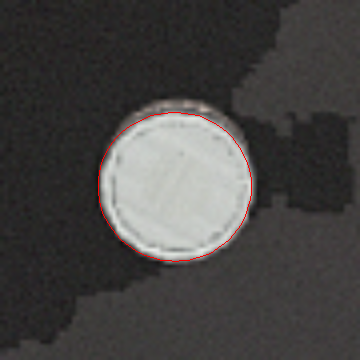

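View pics/w10.png

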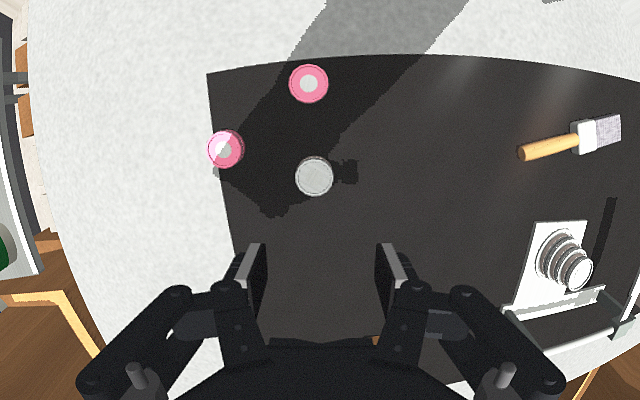

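The centred tin at (314,176) is bare aluminium and white. The pinks are at (308,83) and (225,149), clear of the fingers. Grasping.

Request:
step_arm --deltas '[[0.65, [0.013, -0.027, 0.2], [0, 0, 0]], [0.65, [0.013, -0.027, 0.4], [0, 0, 0]], [0.65, [0.013, -0.027, 0.58], [0, 0, 0]], [0.65, [0.013, -0.027, 0.675], [0, 0, 0]], [0.65, [0.013, -0.027, 0.685], [0, 0, 0]], [0.65, [0.013, -0.027, 0.685], [0, 0, 0]], [0.2, [0.013, -0.027, 0.685], [0, 0, 0]], [0.2, [0.013, -0.027, 0.685], [0, 0, 0]], [0.2, [0.013, -0.027, 0.685], [0, 0, 0]], [0.2, [0.013, -0.027, 0.685], [0, 0, 0]]]'

```text
time: 32.15
ee_pos: [0.4204, -0.3485, 0.0064]
eef_rot: [[-0.996, 0.089, 0.004], [0.089, 0.996, -0.003], [-0.004, -0.003, -1.0]]
force: [-0.5, 0.9, 6.7]
opening: 0.419
```

```bash
python3 - <<'E'
from h import *
c=wrist();go()
p=c["p"];b=tinfit(c,p[0]-.001,p[1]-.0015,.038,.021,"pics/fd2.png",half=56,thr=120);print(b, (b[0]-p[:2]).round(4))
E
```

```text
t 32.2 p [ 0.4203 -0.3486  0.0064] psi 84.89 F [-0.3  0.6  6.9] op 0.425
(array([ 0.4187, -0.35  ]), 'err px', np.float64(394.4), 'area', 5128) [-0.0017 -0.0015]
```

View pics/fd2.png

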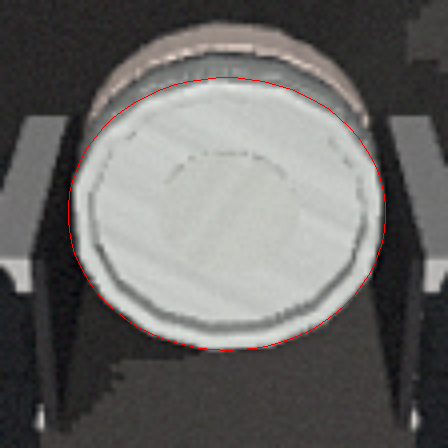

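Request:
step_arm --deltas '[[0.2, [0, 0, -0.1], [0, 0, 0]], [0.2, [0, 0, -0.3], [0, 0, 0]], [0.2, [0, 0, -0.5], [0, 0, 0]], [0.2, [0, 0, -0.7], [0, 0, 0]], [0.2, [-0.1, 0.15, -0.8], [0, 0, 0]], [0.2, [-0.2, 0.35, -0.85], [0, 0, 0]], [0.2, [-0.3, 0.55, -0.85], [0, 0, 0]], [0.2, [-0.4, 0.7, -0.85], [0, 0, 0]], [0.2, [-0.4, 0.85, -0.85], [0, 0, 0]], [0.2, [-0.4, 0.85, -0.85], [0, 0, 0]], [0.2, [-0.4, 0.85, -0.85], [0, 0, 0]]]'

```text
time: 33.3
ee_pos: [0.5373, -0.1434, 0.217]
eef_rot: [[-0.996, 0.087, 0.001], [0.087, 0.996, -0.001], [-0.001, -0.001, -1.0]]
force: [-0.1, 0.6, -0.5]
opening: 0.424
```

```bash
python3 - <<'E'
from h import *
go((.560,-.0137,.18,84.8),(.560,-.0137,.095,84.8))
E
```

```text
t 33.3 p [ 0.5373 -0.1434  0.217 ] psi 85.02 F [-0.1  0.6 -0.5] op 0.424
[-0.045, 0.525, 0.148] [-0.0, 0.0, 0.001] rows>= 3
[-0.045, 0.525, 0.488] [-0.0, 0.0, 0.001] rows>= 4
```

Request:
step_arm --deltas '[[0.2, [-0.02, 0.2, 0.05], [0, 0, 0]], [0.2, [-0.04, 0.38, 0.08], [0, 0, 0]], [0.2, [-0.045, 0.52, 0.1], [0, 0, 0]], [0.2, [-0.045, 0.52, 0.14], [0, 0, 0]], [0.2, [-0.045, 0.52, 0.25], [0, 0, 0]], [0.2, [-0.045, 0.52, 0.4], [0, 0, 0]], [0.2, [-0.045, 0.52, 0.48], [0, 0, 0]], [0.2, [-0.045, 0.52, 0.48], [0, 0, 0]], [0.2, [-0.045, 0.52, 0.48], [0, 0, 0]], [0.2, [-0.045, 0.52, 0.48], [0, 0, 0]]]'

```text
time: 34.3
ee_pos: [0.5614, -0.017, 0.0981]
eef_rot: [[-0.996, 0.09, 0.003], [0.09, 0.996, -0.001], [-0.003, -0.0, -1.0]]
force: [-0.2, -0.3, -0.7]
opening: 0.421
```

```bash
python3 - <<'E'
from h import *
c=wrist();go((.5602,-.0137,.0755,84.8))
ringdraw(c,.5583,-.0152,(.024,.0215),.07,"pics/pd1.png",half=80)
E
```

```text
t 34.35 p [ 0.5615 -0.0167  0.0983] psi 84.83 F [-0.3  0.2 -0.7] op 0.423
[0.007, 0.012, 0.091] [-0.0, 0.001, 0.0] rows>= 1
```

View pics/pd1.png

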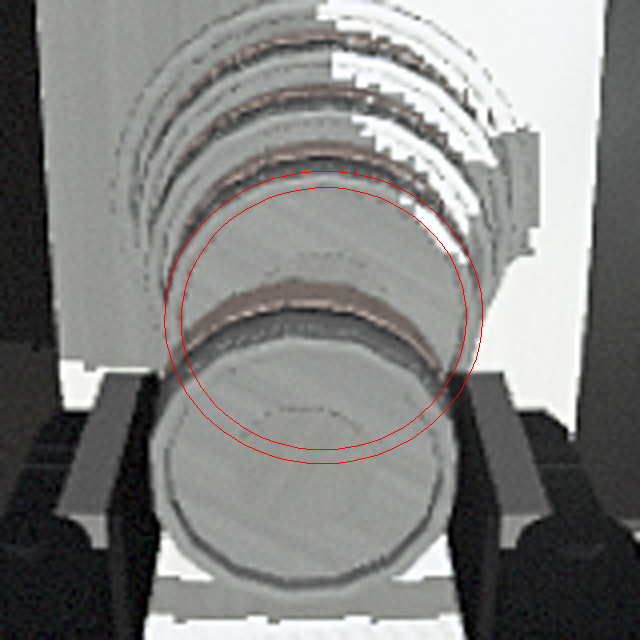

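Request:
step_arm --deltas '[[0.2, [-0.003, 0.01, 0.04], [0, 0, 0]], [0.2, [-0.004, 0.01, 0.08], [0, 0, 0]], [0.2, [-0.004, 0.01, 0.087], [0, 0, 0]], [0.2, [-0.004, 0.01, 0.087], [0, 0, 0]], [0.2, [-0.004, 0.01, 0.087], [0, 0, 0]]]'

```text
time: 34.85
ee_pos: [0.5609, -0.0132, 0.0743]
eef_rot: [[-0.996, 0.089, -0.0], [0.089, 0.996, 0.0], [0.0, -0.0, -1.0]]
force: [0.3, -0.3, -0.2]
opening: 0.419
```

```bash
python3 - <<'E'
from h import *
c=wrist();go((.5602,-.0137,.0725,84.8))
ringdraw(c,.5583,-.0152,(.024,.0215),.07,"pics/pd2.png",half=80)
E
```

```text
t 34.9 p [ 0.561  -0.0133  0.0745] psi 84.89 F [-0.2  1.1 -0.4] op 0.423
[0.003, -0.002, 0.008] [-0.0, -0.0, 0.001] rows>= 1
```

View pics/pd2.png

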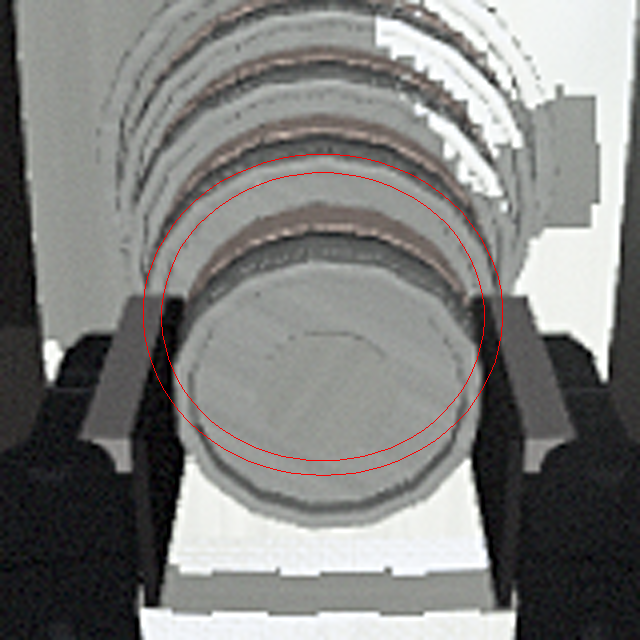

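Request:
step_arm --deltas '[[0.2, [0.004, -0.003, 0], [0, 0, 0]], [0.2, [0.004, -0.003, 0], [0, 0, 0]], [0.2, [0.004, -0.003, 0.009], [0, 0, 0]], [0.2, [0.004, -0.003, 0.009], [0, 0, 0]]]'

```text
time: 35.3
ee_pos: [0.5603, -0.0141, 0.0734]
eef_rot: [[-0.996, 0.089, 0.001], [0.089, 0.996, -0.0], [-0.001, -0.0, -1.0]]
force: [-2.1, -0.2, 5.5]
opening: 0.42
```

```bash
python3 - <<'E'
from h import *
c=wrist();go()
ringdraw(c,.5583,-.0152,(.024,.0215),.07,"pics/pd3.png",half=80)
E
```

```text
t 35.35 p [ 0.5603 -0.0141  0.0734] psi 84.88 F [-1.8  0.1  5.6] op 0.423
```

View pics/pd3.png

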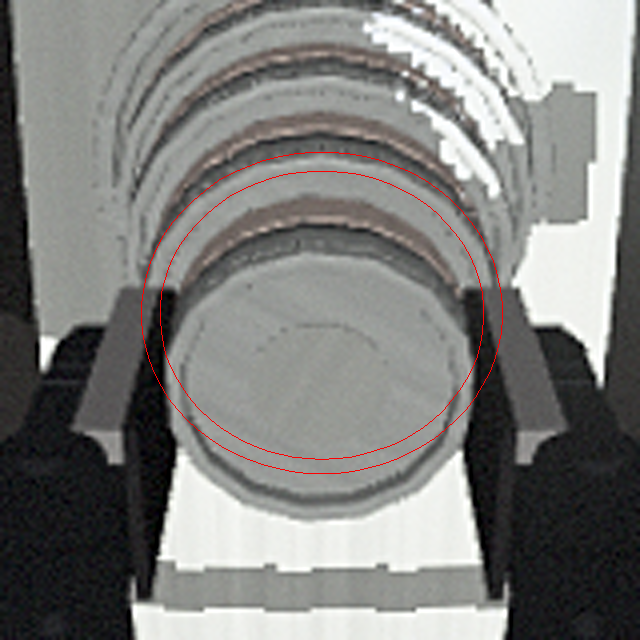

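Contact is at the expected height, .0734, and concentric. Releasing.

Request:
step_arm --deltas '[[0.55, [0, 0, 0], [0, 0, 0]], [0.7, [0, 0, 0], [0, 0, 0]], [0.8, [0, 0, 0], [0, 0, 0]], [0.8, [0, 0, -0.1], [0, 0, 0]], [0.8, [0, 0, -0.3], [0, 0, 0]], [0.8, [0, 0, -0.5], [0, 0, 0]], [0.8, [0, 0, -0.65], [0, 0, 0]], [0.6, [0, 0, -0.65], [0, 0, 0]], [0.6, [0, 0, -0.65], [0, 0, 0]]]'

```text
time: 36.25
ee_pos: [0.5607, -0.0141, 0.2358]
eef_rot: [[-0.996, 0.089, 0.002], [0.089, 0.996, -0.0], [-0.002, -0.0, -1.0]]
force: [-0.3, -0.0, 0.0]
opening: 0.601
```

```bash
python3 - <<'E'
from h import *
c=wrist();go((.5520,.1179,.235,84.8))
ringdraw(c,.5583,-.0152,(.019,.0165),.088,"pics/p_d.png",half=70)
f=bot.camera("side")["frame"][110:260,230:430];cv2.imwrite("pics/s_d.png",cv2.resize(f,None,fx=4,fy=4,interpolation=cv2.INTER_CUBIC)[:,:,::-1])
E
```

```text
t 36.3 p [ 0.5595 -0.014   0.234 ] psi 84.88 F [-0.3  0.3  0.2] op 0.601
[0.077, 0.523, -0.004] [0.0, -0.0, 0.0] rows>= 3
```

View pics/p_d.png

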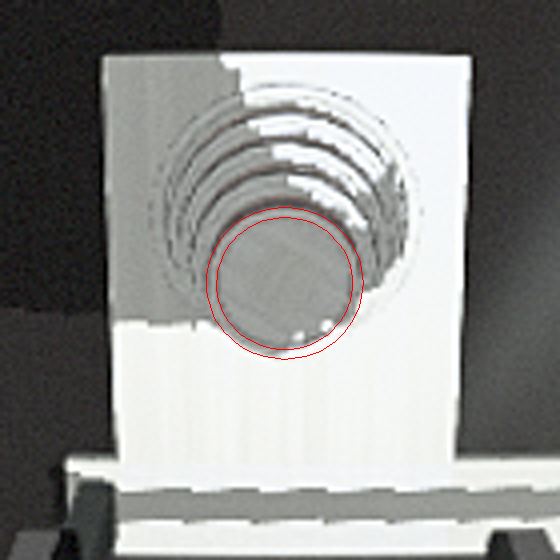

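View pics/s_d.png

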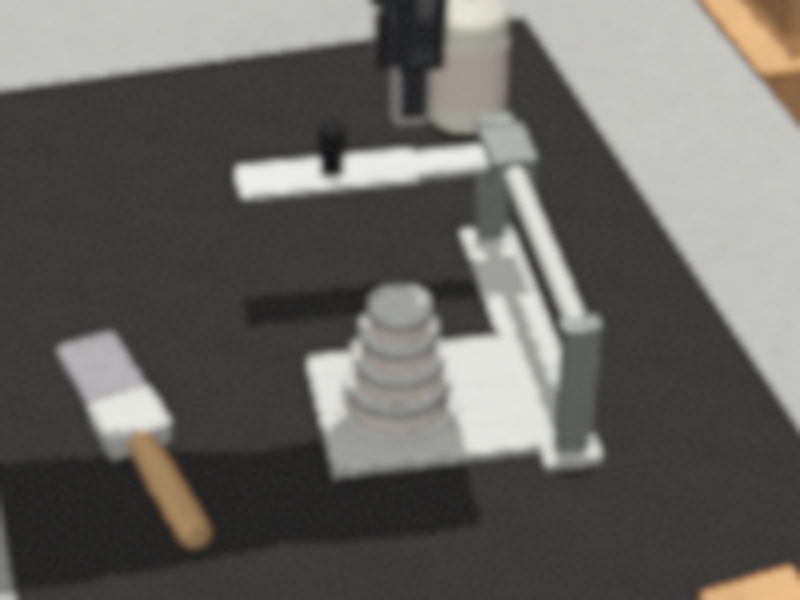

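Stack of four is upright and concentric. Now shutting the gate.

Request:
step_arm --deltas '[[0.6, [0.04, 0.2, 0], [0, 0, 0]], [0.6, [0.077, 0.38, 0], [0, 0, 0]], [0.6, [0.077, 0.523, 0], [0, 0, 0]], [0.6, [0.077, 0.523, 0], [0, 0, 0]], [0.6, [0.077, 0.523, 0], [0, 0, 0]], [0.6, [0.077, 0.523, 0.1], [0, 0, 0]], [0.6, [0.077, 0.523, 0.25], [0, 0, 0]], [0.6, [0.077, 0.523, 0.25], [0, 0, 0]]]'

```text
time: 37.15
ee_pos: [0.5473, 0.1161, 0.1662]
eef_rot: [[-0.996, 0.091, -0.013], [0.091, 0.996, -0.002], [0.013, -0.003, -1.0]]
force: [-1.7, -0.3, 0.1]
opening: 0.598
```

```bash
python3 - <<'E'
from h import *
go((.5520,.1179,.11,84.8))
c=wrist();cv2.imwrite("pics/w11.png",c["frame"][:,:,::-1])
E
```

```text
t 37.15 p [0.5473 0.1161 0.1662] psi 84.78 F [-1.7 -0.3  0.1] op 0.598
[-0.021, 0.009, 0.224] [-0.001, -0.004, -0.0] rows>= 2
```

View pics/w11.png

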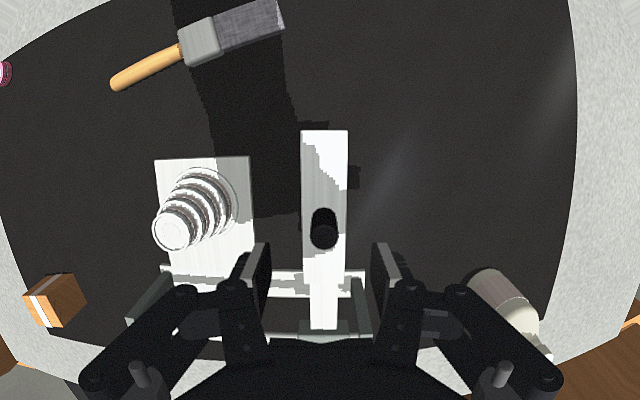

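Request:
step_arm --deltas '[[0.6, [-0.012, 0.008, 0.1], [0, 0, 0]], [0.6, [-0.012, 0.008, 0.2], [0, 0, 0]], [0.6, [-0.012, 0.008, 0.215], [0, 0, 0]], [0.6, [-0.012, 0.008, 0.215], [0, 0, 0]], [0.6, [-0.012, 0.008, 0.215], [0, 0, 0]]]'

```text
time: 37.7
ee_pos: [0.557, 0.1195, 0.1205]
eef_rot: [[-0.996, 0.09, 0.003], [0.09, 0.996, 0.0], [-0.003, 0.0, -1.0]]
force: [-0.6, -0.1, -0.4]
opening: 0.6
```

Request:
step_arm --deltas '[[0.0, [0, 0, 0], [0, 0, 0]], [0.0, [0, 0, 0], [0, 0, 0]], [0.0, [0, 0, 0], [0, 0, 0]], [0.0, [0, 0, 0], [0, 0, 0]], [0.0, [0, 0, 0], [0, 0, 0]]]' --squeeze 25

```text
time: 38.2
ee_pos: [0.5564, 0.1175, 0.1201]
eef_rot: [[-0.996, 0.09, 0.002], [0.09, 0.996, -0.005], [-0.002, -0.005, -1.0]]
force: [-0.4, -6.4, 4.7]
opening: 0.195
```

Request:
step_arm --deltas '[[0, [0, -0.04, 0], [0, 0, 0]], [0, [0, -0.1, 0], [0, 0, 0]], [0, [0, -0.16, 0], [0, 0, 0]], [0, [0, -0.22, 0], [0, 0, 0]], [0, [0, -0.28, 0], [0, 0, 0]], [0, [0, -0.34, 0], [0, 0, 0]], [0, [0, -0.4, 0], [0, 0, 0]], [0, [0, -0.45, 0], [0, 0, 0]], [0, [0, -0.49, 0], [0, 0, 0]], [0, [0, -0.49, 0], [0, 0, 0]], [0, [0, -0.49, 0], [0, 0, 0]]]'

```text
time: 39.3
ee_pos: [0.5456, -0.0042, 0.1201]
eef_rot: [[-0.996, 0.09, 0.002], [0.09, 0.996, -0.003], [-0.003, -0.002, -1.0]]
force: [-0.2, -1.9, 6.6]
opening: 0.198
```

```bash
python3 - <<'E'
from h import *
go()
E
```

```text
t 39.3 p [ 0.5456 -0.0042  0.1201] psi 84.82 F [-0.2 -1.9  6.6] op 0.198
```

Request:
step_arm --deltas '[[0, [0, -0.01, 0], [0, 0, 0]], [0, [0, -0.02, 0], [0, 0, 0]], [0, [0, -0.02, 0], [0, 0, 0]]]'

```text
time: 39.6
ee_pos: [0.5453, -0.0077, 0.1201]
eef_rot: [[-0.996, 0.089, 0.003], [0.089, 0.996, 0.001], [-0.003, 0.001, -1.0]]
force: [0.5, 1.4, 6.3]
opening: 0.198
```

Request:
step_arm --deltas '[[0, [0, -0.008, 0], [0, 0, 0]], [0, [0, -0.008, 0], [0, 0, 0]]]'

```text
time: 39.8
ee_pos: [0.5451, -0.0096, 0.1201]
eef_rot: [[-0.996, 0.089, 0.003], [0.089, 0.996, 0.001], [-0.003, 0.001, -1.0]]
force: [0.3, 1.2, 5.6]
opening: 0.198
```

Request:
step_arm --deltas '[[0, [0, -0.008, 0], [0, 0, 0]], [0, [0, -0.008, 0], [0, 0, 0]]]'

```text
time: 40.0
ee_pos: [0.5449, -0.0115, 0.1201]
eef_rot: [[-0.996, 0.089, 0.003], [0.089, 0.996, 0.001], [-0.003, 0.001, -1.0]]
force: [-1.3, 2.2, 7.1]
opening: 0.199
```

Request:
step_arm --deltas '[[0, [0, -0.008, 0], [0, 0, 0]], [0, [0, -0.008, 0], [0, 0, 0]]]'

```text
time: 40.2
ee_pos: [0.5449, -0.0122, 0.1201]
eef_rot: [[-0.996, 0.089, 0.003], [0.089, 0.996, 0.004], [-0.003, 0.005, -1.0]]
force: [-0.4, 5.4, 6.7]
opening: 0.197
```

Request:
step_arm --deltas '[[0, [0, -0.008, 0], [0, 0, 0]], [0, [0, -0.008, 0], [0, 0, 0]]]'

```text
time: 40.4
ee_pos: [0.5449, -0.0122, 0.1201]
eef_rot: [[-0.996, 0.088, 0.004], [0.088, 0.996, 0.009], [-0.003, 0.009, -1.0]]
force: [0.9, 10.6, 6.2]
opening: 0.195
```

Stop reached after .130 m of travel. Relieving the load and letting go.

Request:
step_arm --deltas '[[0, [0, 0.012, 0], [0, 0, 0]], [0.4, [0, 0.012, 0], [0, 0, 0]], [0.6, [0, 0.012, 0], [0, 0, 0]], [0.6, [0, 0.012, 0], [0, 0, 0]], [0.6, [0, 0.012, -0.15], [0, 0, 0]], [0.6, [0, 0.012, -0.35], [0, 0, 0]], [0.6, [0, 0.012, -0.5], [0, 0, 0]], [0.6, [0, 0.012, -0.5], [0, 0, 0]], [0.6, [0, 0.012, -0.5], [0, 0, 0]]]'

```text
time: 41.3
ee_pos: [0.5445, -0.0127, 0.2445]
eef_rot: [[-0.996, 0.089, 0.002], [0.089, 0.996, -0.0], [-0.002, -0.0, -1.0]]
force: [-0.2, 0.3, -0.5]
opening: 0.601
```

```bash
python3 - <<'E'
from h import *
c=wrist();go();cv2.imwrite("pics/w12.png",c["frame"][:,:,::-1])
print(wproj(c,[[.5406-.0033,-.0122-.0015,.137],[.558,-.0152,.088]]))
C=bot.camera("side")
f=C["frame"][110:260,230:430];cv2.imwrite("pics/s_e.png",cv2.resize(f,None,fx=4,fy=4,interpolation=cv2.INTER_CUBIC)[:,:,::-1])
f=bot.camera("scene")["frame"];cv2.imwrite("pics/sc_e.png",cv2.resize(f[150:310,190:490],None,fx=2.6,fy=2.6,interpolation=cv2.INTER_CUBIC)[:,:,::-1])
E
```

```text
t 41.35 p [ 0.5434 -0.0125  0.2429] psi 84.87 F [ 0.5 -0.  -1.2] op 0.601
[[320.30983083 187.03438803]
 [320.6718044  193.80322712]]
```

View pics/w12.png

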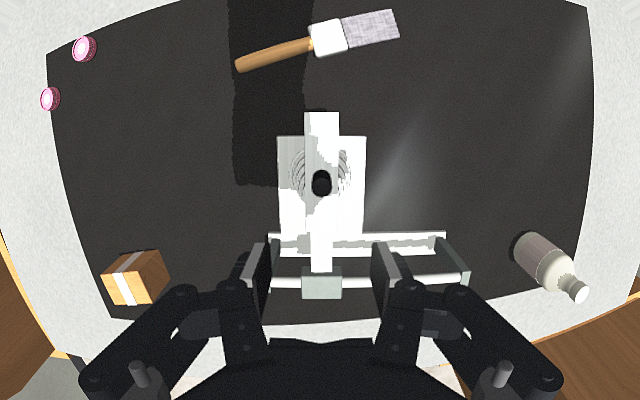

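View pics/s_e.png

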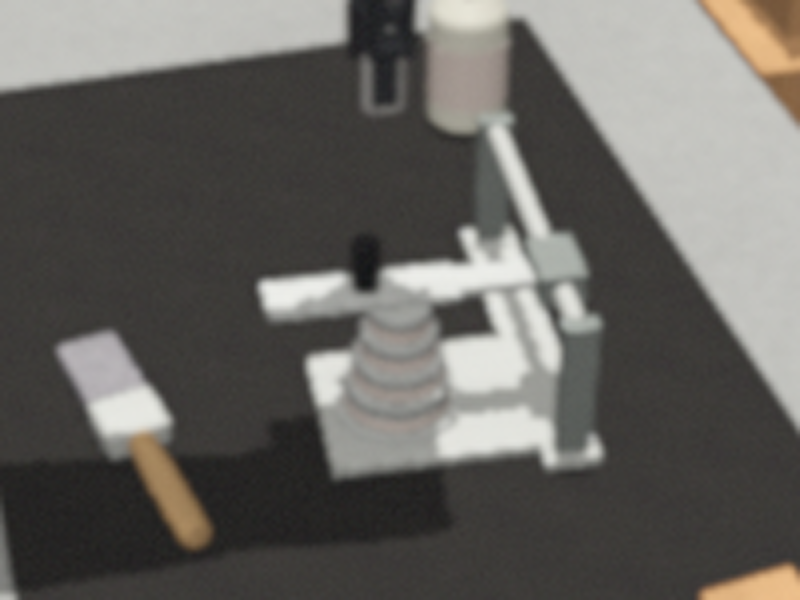

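View pics/sc_e.png

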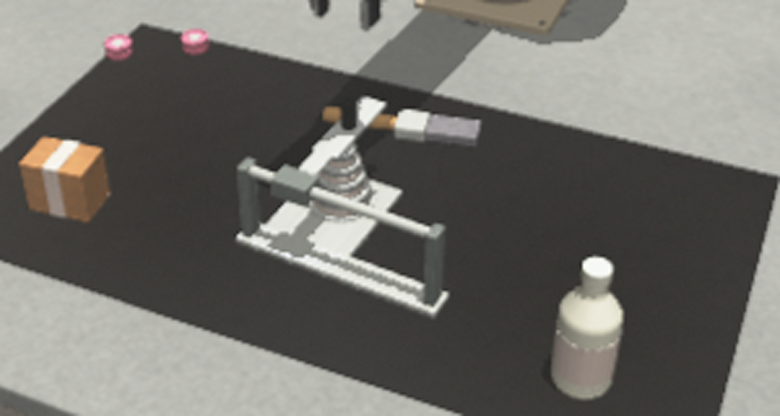

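```bash
python3 - <<'E'
from h import *
c=wrist();go()
# knob top in TCP frame y=-.0122 -> camera frame offset about -.0015
ringdraw(c,.5400,-.0122-.0015,(.009,),.137,"pics/k1.png",half=45)
f=c["frame"].astype(float).mean(2)
u,v=wproj(c,[[.5400,-.0137,.137]])[0].astype(int)
m=(f[v-25:v+25,u-25:u+25]<45);
row=[(v-25+i,np.nonzero(m[i])[0].min()+u-25,np.nonzero(m[i])[0].max()+u-25) for i in range(0,50,3) if m[i].any()]
print(u,v,row)
for off in (0,.003,.006):print(off,wproj(c,[[.54+.0906*off,-.0137+off,.137]])[0].round(1))
E
```

```text
t 41.5 p [ 0.5424 -0.0122  0.2415] psi 84.88 F [-0.9 -0.4  0.1] op 0.599
320 194 [(np.int64(175), np.int64(317), np.int64(325)), (np.int64(178), np.int64(314), np.int64(328)), (np.int64(181), np.int64(313), np.int64(329)), (np.int64(184), np.int64(312), np.int64(329)), (np.int64(187), np.int64(312), np.int64(330)), (np.int64(190), np.int64(312), np.int64(330)), (np.int64(193), np.int64(312), np.int64(329)), (np.int64(196), np.int64(313), np.int64(329)), (np.int64(199), np.int64(316), np.int64(326))]
0 [320.3 194.2]
0.003 [323.9 194.2]
0.006 [327.5 194.2]
```

View pics/k1.png

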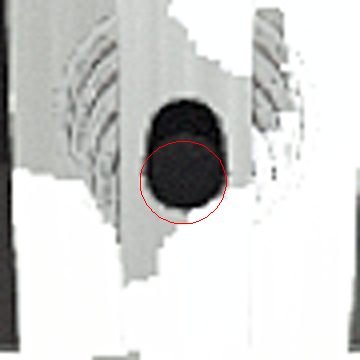

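The knob is at column 320.9, against 320.3 predicted at the shut stop, which is within 0.5 mm. The arm is clear, so I hand in.

```bash
python3 -c "
from bench import bot
print(bot.close_job())"
```

```text
the job is handed in; nothing more can be done
None
```

The job is handed in at about 41.5 s of the 144 s allowed. The gate was opened to its stop, tins a, b, c and d were stacked on the seat in that order, and the gate was then shut and released.

- **Gate:** It went about 0.130 m from the open stop to the shut stop. In the last picture the knob is within about 0.5 mm of where I predicted it at the shut stop. That offset is within the calibration error, so it does not rule out a gap that small.
- **Stack:** Each tin made contact at the height expected for sitting flat. The camera views showed each one concentric with the tin below, and the side view shows the stack upright under the gate.
- **Everything else:** The bottle, carton, brush and pink look-alike tins look undisturbed in the final pictures. Wrist-force readings stayed below about 16 N. The gripper finished open and well above the knob.
- **Disagreements:** The scene and side cameras differed by up to about 10 mm on the tin positions, so I used wrist-camera close-ups instead. The wrist camera itself sits about 1.5 mm off sideways, and I corrected for that when placing.

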